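# Hang and nest the three hand pans on the hook

### The arm

A 6-joint arm with a two-finger parallel gripper is mounted at the origin on the work surface; the furniture and walls round the work are solid. World frame = base frame: x ahead of the robot, y to its left, z up, the work surface at z = 0. Lengths are in mm, angles in rad, forces in N, time in s.
With the tool pointing down it reaches from about 375 to 975 mm from the base axis. Payload 3.8 kg.
Tool frame: the origin (TCP) lies midway between the tips of the shut fingers; the grasp point (between the pads) lies 19 mm behind it; z points along the fingers, y is the direction in which the jaws open and shut (so a half turn about z gives the same grasp; the last joint's range is limited). The gripper opens to 85 mm and grips with 20 to 120 N. Pads are 22 mm wide; open, the fingers measure 114 mm over their backs; the gripper's body (76 mm by 85 mm) begins 54 mm behind the grasp point. The pads swing forward as they close: fully open they stand 13 mm farther back than shut.
Start: joints at [-1.328, 0.264, 1.604, -0, 1.274, -0.037], TCP at [186.405, -648.746, 195.58] pointing down, gripper open.
Joint ranges: [-2.63, 2.63], [-0.94, 2.18], [0.31, 2.57], [-1.31, 4.45], [0, 2.66], [-2.55, 2.55]. Speed limits (rad/s): [2.57, 2.57, 3.14, 3.14, 3.14, 3.14].

### API

Orientations are given as a rotation vector (axis times angle).
In Python, from plant import robot gives the robot as it stands.
- The arm moves only by the tool step_arm, never from a script. Its argument "motion" is text: rows parted by semicolons, each of 7 numbers parted by spaces: the turn, a rotation vector about the tool's x, y, z in rad, then the shift along the tool's x, y, z in mm, then the finger opening in mm, from 0 to 85.4. In form: rx ry rz dx dy dz claw; .... A call has 1 to 5 rows; each row is the pose to reach, as a shift and turn from the pose measured when the call began, along the tool's axes at that moment; what a row does not reach only later rows make up. A row lasts 1/8 s, in which the tool goes at most 62.5 mm and 10.7 degrees, less where a joint would pass 70% of its speed; a pose out of reach is approached as far as the arm can. A call with a gripper value outside its range is refused whole. The fingers move at their own pace and stop on an object; "grip_force" is the grip in N (left out, the last holds). Time passes only in rows, so rows that repeat a pose let the fingers close. It gives the time, the measured TCP pose, the force and the opening at its end, in the units of the state.
- robot.get_obs(): the state, without advancing time (a new reading comes with each control period).
- robot.grab_frame(name): name is "side" or "top"; returns (picture, depth): 384x512x3 uint8, red, green, blue; 384x512 float32, mm along the optical axis (not along the pixel's ray), 0 where there is no reading.
- robot.camera_model(name): a dict with "fov_y" (degrees; the focal length in pixels is half the picture's height over the tangent of half this angle, whatever the lens; pixels are square), "cx", "cy" (the principal point, pixels), "D" ([k1, k2, p1, p2, k3] as OpenCV has them; the pictures are not rectified), "R" (3x3) and "t" (3): a world point X has camera coordinates R X + t. Camera axes: x right, y down, z forward; pixel columns grow to the right and rows downward; lengths in mm; the calibration is good to about 2 mm. A picture is of the moment at which its call begins. camera_model takes no time and is no camera call.
- robot.hand_in(): hands the job in, once; it reports no verdict.
The state is a dict: "time": time; "qpos": joint angles; "dq": joint speeds; "effort": joint torques, N m; "tool_pos": TCP position; "orientation": TCP orientation; "wrist_force": force on the tool from outside, world axes, zero at the start; "torque": the same for the moment, N m; "gripper_width": finger opening in mm.
Only numpy, scipy, OpenCV 4.12 (cv2) and the standard library are available. Lean on these libraries where they do the work, as an engineer would, in place of code of your own. Each camera call takes 0.05 s, during which the arm holds its last target.

### The job

Hang the three metal hand pans by their eyes on the hook, the largest first, then the medium one, then the small one, open sides facing the hook's tip, so that they nest inside each other with their eye blocks touching. As each one goes on, push it home along the bar until you feel the rubber buffer at the back give by two or three millimetres, but never squeeze the buffer to its end stop or ram a pan against the hook. Let go of all of them and leave everything else on the bench where it is.

Things in the scene. Friction and masses are not known exactly. Their poses are not given: they have to be found in the camera images.
- pan_large: The largest of 3 sheet-metal hand pans standing on end, 100 wide (y), 84 high, 40 deep (x -20 rim to +20 back face), walls 3: back plate, floor, two sides; open at top and front (-x). Origin: centre of underside, z up. A 26 wide strip of the back plate rises to a steel eye block with a wooden grip on it (see its eye). About 0.17 kg.
- pan_medium: The middle-sized of 3 sheet-metal hand pans standing on end, 80 wide (y), 64 high, 40 deep (x -20 rim to +20 back face), walls 3: back plate, floor, two sides; open at top and front (-x). Origin: centre of underside, z up. A 26 wide strip of the back plate rises to a steel eye block with a wooden grip on it (see its eye). About 0.13 kg.
- pan_small: The smallest of 3 sheet-metal hand pans standing on end, 60 wide (y), 48 high, 40 deep (x -20 rim to +20 back face), walls 3: back plate, floor, two sides; open at top and front (-x). Origin: centre of underside, z up. A 26 wide strip of the back plate rises to a steel eye block with a wooden grip on it (see its eye). About 0.1 kg.
- pan_large_eye (a point): Centre of the large pan's eye: 127 above its underside, 8 behind its origin; axes as the pan's. The hole runs straight along x, 14 wide, 18 high, midway in a steel block 24 thick (x), 30 wide, from 16 below to 18 above the centre, flush with the pan's back face. On it a wooden grip 16 wide (y), 18 deep (x) stands from 18 to 62 above the centre: take it from above across y.
- pan_medium_eye (a point): Centre of the medium pan's eye: 117 above its underside, 8 behind its origin; axes as the pan's. The hole runs straight along x, 14 wide, 18 high, midway in a steel block 24 thick (x), 30 wide, from 16 below to 18 above the centre, flush with the pan's back face. On it a wooden grip 16 wide (y), 18 deep (x) stands from 18 to 62 above the centre: take it from above across y.
- pan_small_eye (a point): Centre of the small pan's eye: 109 above its underside, 8 behind its origin; axes as the pan's. The hole runs straight along x, 14 wide, 18 high, midway in a steel block 24 thick (x), 30 wide, from 16 below to 18 above the centre, flush with the pan's back face. On it a wooden grip 16 wide (y), 18 deep (x) stands from 18 to 62 above the centre: take it from above across y.
- hook_bar: The hook: fixed level steel bar, 8 mm thick, 155 mm above the table. Origin on the bar's axis at its post's front face; it runs along its own -x for 155 mm, then the nose turns up. An eye passes over the nose with its centre 3 mm above the bar's axis; a hanging pan's eye centre is 5 mm below it. The bar is polished: pans slide easily; those already hanging are pushed along.
- hook_tip (a point): End of the hook's upturned nose (centre of its rounded end, radius 4): 163 mm from the post along hook_bar's -x and 6 mm above the bar's axis; axes as hook_bar's. The nose's top is 10 mm above the bar's axis. The buffer on the bar (see hook_stand) is damped rubber: it also resists speed, 1 N for every 4 mm/s, so meet it slowly and expect it to come back slowly on release.
- hook_stand: Hook's fixed stand: 10 mm base, post 173 high; x, y, yaw as hook_bar, origin on the table. A collar round the bar bears a rubber buffer, 28 across, facing the tip. Its place varies and is NOT measured: face 28 to 52 mm from the post, so the first eye centre stops at 40 to 64, each next 24 further out. Buffer: 3 N per mm, hard stop at 6 mm; press it 4 N or more with each pan (best 6 to 10), never over 22.
- snips: Bystander: small dark pliers, 46x125x12 mm, lying on the table; leave them. Origin centre of underside.
- cork_block: Bystander: cork sanding block 60x100x34 mm; leave it. Origin centre of underside.
- glue_stick: Bystander: standing glue stick, 31 mm across, 96 mm high; leave it. Origin centre of underside.
- squeegee: Bystander: flat orange squeegee 72x100x11 mm; leave it. Origin centre of underside.
Things that resemble listed ones, but are neither listed nor needed, are in the scene too. Leave any orange look-alike of the pan_small alone.

How it is judged:
By the outcome, as a careful person would: the job done as asked, in the order asked, and still so for the second after the job is handed in, with the robot touching nothing.
It also fails if it takes over 72 s, if anything falls off the work surface, if the arm or the gripper's body presses on something with over 40 N, if the wrist force passes 120 N, or if a joint passes its speed limit or range.

## Working session

There is one attempt and no reset: what is moved stays moved. The work goes in short steps, Python scripts to look and compute and a tool call to move; the robot and the scene stay as the last step left them, time stands still between calls to the robot, and variables do not carry over. Pictures are saved under pics/ and viewed, and the job is handed in when it is done.

Besides the shell and the picture viewer there is one more tool, called by a JSON object that holds its "fn" and its "kwargs", one argument or row to a line. step_arm: Moves the arm, as the interface text tells. Its arguments: {"type":"object","properties":{"motion":{"type":"string"},"grip_force":{"type":"number"}},"required":["motion"]}

```bash
ls; mkdir -p pics; cat > h.py <<'E'
import numpy as np, cv2
from plant import robot
def grab(n,tag):
    p,d=robot.grab_frame(n); cv2.imwrite(f'pics/{tag}.png',cv2.resize(p[:,:,::-1],None,fx=1.5,fy=1.5,interpolation=cv2.INTER_CUBIC)); np.savez(f'{tag}.npz',p=p,d=d); return p,d
def cloud(n,d):
    m=robot.camera_model(n); f=192/np.tan(np.radians(m['fov_y'])/2)
    K=np.array([[f,0,m['cx']],[0,f,m['cy']],[0,0,1.]])
    v,u=np.mgrid[0:384,0:512]; pts=np.stack([u,v],-1).reshape(-1,1,2).astype(float)
    n_=cv2.undistortPoints(pts,K,np.array(m['D'],float)).reshape(384,512,2)
    c=np.dstack([n_*d[...,None],d]).reshape(-1,3)
    R=np.array(m['R']);t=np.array(m['t'])
    w=((c-t)@R).reshape(384,512,3); w[d==0]=np.nan
    return w
E
python3 - <<'E'
from h import *
for n in('top','side'):
    grab(n,n+'0'); m=robot.camera_model(n); print(n,m['fov_y'],-np.array(m['R']).T@m['t'],m['D'])
print(robot.get_obs())
E
```

```text
pics
top 54.03980018651532 [ 441.97215034   37.66462324 1110.13725233] [-0.02442548  0.          0.          0.          0.        ]
side 44.79063301801344 [ 605.25144742 1118.096704    900.73437637] [0.06523482 0.         0.         0.         0.        ]
{'time': 0.1, 'qpos': array([-1.32790238e+00,  2.64710706e-01,  1.60520961e+00,  1.02994156e-05,
        1.27370585e+00, -3.69007600e-02]), 'dq': array([-0.00021634, -0.00138124, -0.00280658, -0.00161423, -0.00042759,
       -0.00038239]), 'effort': array([-1.35860239e-03, -5.16708505e+01, -3.68590987e+01, -5.05713547e-05,
        6.25696281e-03, -2.14540556e-06]), 'tool_pos': array([ 186.23503983, -648.05129291,  194.3794631 ]), 'orientation': array([-3.10889696e+00, -4.37781412e-01,  3.12828242e-04]), 'wrist_force': array([-0.26823287,  0.24597415, -0.22857025]), 'torque': array([-0.02049551,  0.0417767 ,  0.02704995]), 'gripper_width': 85.28628282202527}
```

View pics/top0.png

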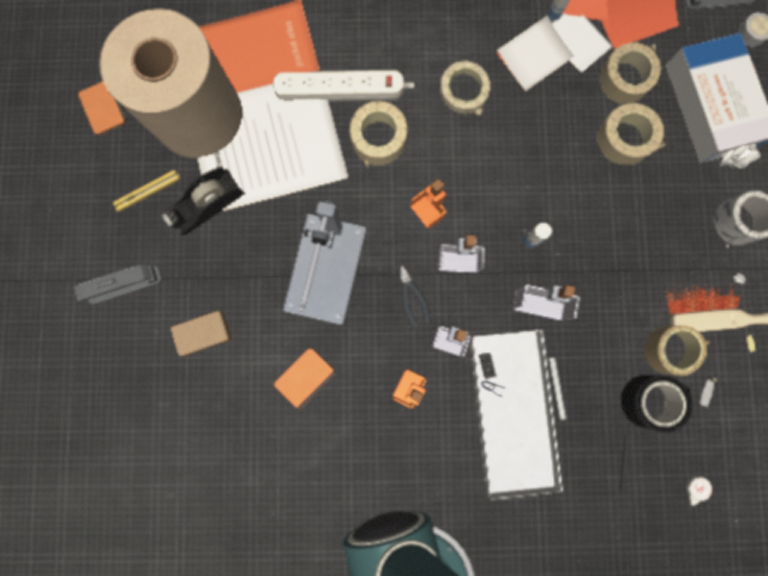

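View pics/side0.png

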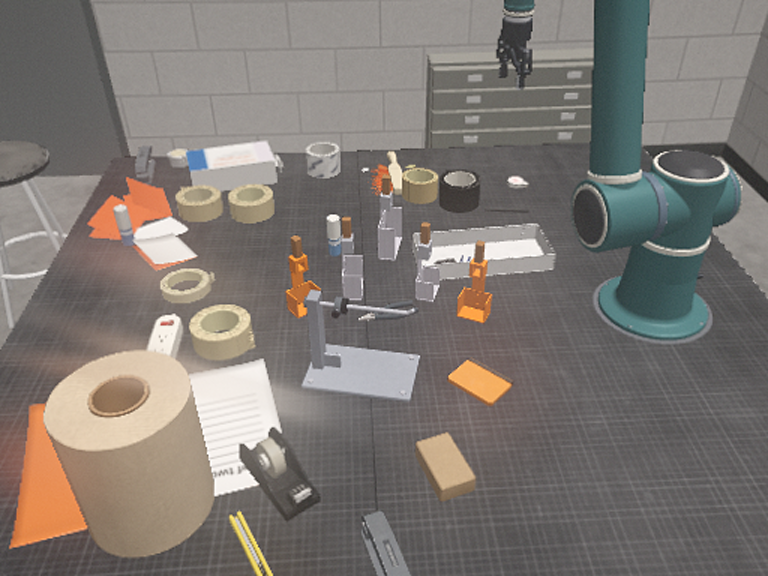

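```bash
python3 - <<'E'
from h import *
for n,(a,b,c,e) in {'top':(130,260,180,400),'side':(110,280,180,380)}.items():
    z=np.load(n+'0.npz'); p=z['p'];
    cv2.imwrite(f'pics/{n}0z.png',cv2.resize(p[a:b,c:e,::-1],None,fx=3.6,fy=3.6,interpolation=cv2.INTER_CUBIC))
    w=cloud(n,z['d'])
    if n=='top':
        for nm,(u,v) in {'sgrip':(461,336),'mgrip':(471,242),'lgrip':(569,292),'post':(326,210),'tip':(304,303),'base':(330,280)}.items(): print(nm,w[int(v/1.5),int(u/1.5)].round())
    else:
        for nm,(u,v) in {'sgrip':(425,230),'mgrip':(347,222),'lgrip':(386,185),'tip':(412,311),'bar':(370,307)}.items(): print(nm,w[int(v/1.5),int(u/1.5)].round())
E
```

```text
sgrip [463. -84. 169.]
mgrip [ 619. -105.  183.]
lgrip [ 533. -262.  187.]
post [679. 139. 174.]
tip [523. 179. 161.]
base [582. 148.   9.]
sgrip [466. -72. 162.]
mgrip [621. -96. 172.]
lgrip [ 534. -251.  171.]
tip [516. 190. 164.]
bar [586. 164. 158.]
```

View pics/top0z.png

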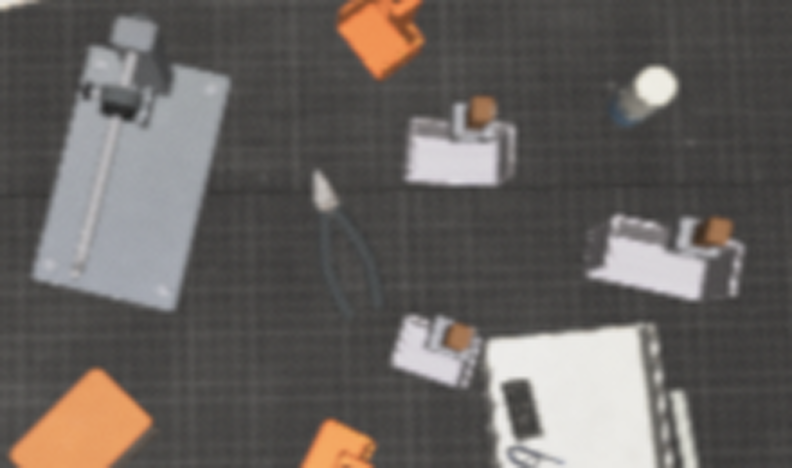

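View pics/side0z.png

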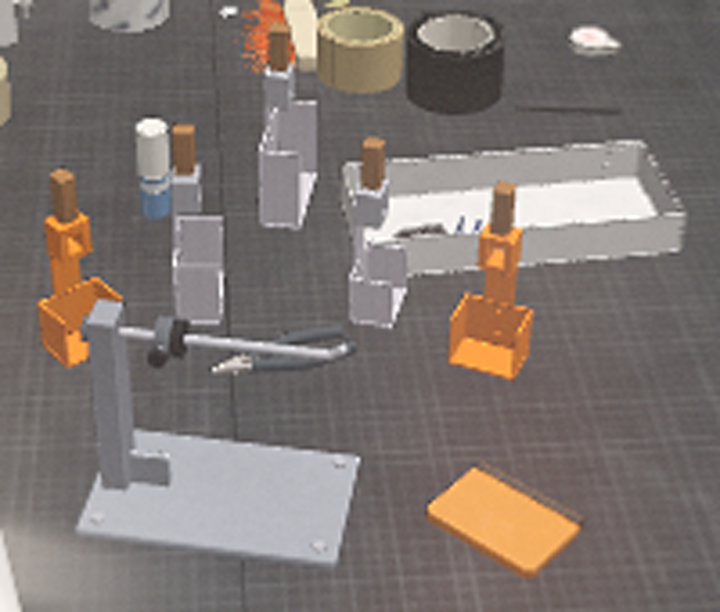

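```bash
cat > fit.py <<'E'
from h import *
from scipy.optimize import least_squares
def boxes(W,H,E):
    # (lo,hi) in pan frame
    return [((17,-W/2,0),(20,W/2,H)),((-20,-W/2,0),(20,W/2,3)),((-20,-W/2,0),(20,-W/2+3,H)),((-20,W/2-3,0),(20,W/2,H)),
     ((17,-13,H),(20,13,E-16)),((-4,-15,E-16),(20,15,E+18)),((-1,-8,E+18),(17,8,E+62))]
PANS={'large':(100,84,127),'medium':(80,64,117),'small':(60,48,109)}
def sdf(p,bx):
    D=[]
    for lo,hi in bx:
        c=(np.array(lo)+hi)/2;h=(np.array(hi)-lo)/2
        q=np.abs(p-c)-h
        D.append(np.linalg.norm(np.maximum(q,0),axis=1)+np.minimum(q.max(1),0))
    return np.min(D,0)
def fitpan(pts,name,g,zb=True):
    W,H,E=PANS[name];bx=boxes(W,H,E)
    def loc(v,p):
        c,s=np.cos(v[2]),np.sin(v[2]);d=p-np.array([v[0],v[1],v[3] if len(v)>3 else 0])
        return np.c_[c*d[:,0]+s*d[:,1],-s*d[:,0]+c*d[:,1],d[:,2]]
    best=None
    for yaw in np.arange(g[2]-.4,g[2]+.41,.1):
      gg=[g[0]-8*np.cos(yaw),g[1]-8*np.sin(yaw),yaw,0.]
      P=pts[np.hypot(pts[:,0]-gg[0],pts[:,1]-gg[1])<W/2+25]
      r=least_squares(lambda v:sdf(loc(v,P),bx),gg,loss='soft_l1',f_scale=1.5)
      if best is None or r.cost<best[0]: best=(r.cost,r.x,len(P),np.median(np.abs(r.fun)))
    return best
def eye(v): return np.array([v[0]+8*np.cos(v[2]),v[1]+8*np.sin(v[2])])
E
python3 - <<'E'
from fit import *
G={'large':(533,-258,0),'medium':(620,-101,0),'small':(464,-79,0)}
C={}
for n in('top','side'):
    z=np.load(n+'0.npz');C[n]=cloud(n,z['d']).reshape(-1,3);C[n]=C[n][np.isfinite(C[n][:,0])&(C[n][:,2]>6)]
C['both']=np.r_[C['top'],C['side']]
for k in G:
  for n in C:
    b=fitpan(C[n],k,G[k]);print(k,n,b[1].round(3),'eye',eye(b[1]).round(1),round(b[0]),b[2],round(b[3],2))
for n in ('top','side'):
    p=C[n]; s=p[(p[:,2]>135)&(p[:,2]<185)&(p[:,0]>490)&(p[:,0]<720)&(p[:,1]>110)&(p[:,1]<215)]
    print(n,len(s)); 
    for i in range(490,720,10):
        q=s[(s[:,0]>=i)&(s[:,0]<i+10)]
        if len(q): print(i,len(q),np.median(q,0).round(1),q.min(0).round(),q.max(0).round())
E
```

```text
large top [ 5.23141e+02 -2.59694e+02 -2.46000e-01  1.70900e+00] eye [ 530.9 -261.6] 3765 531 0.71
large side [ 5.22136e+02 -2.58019e+02 -2.42000e-01  8.08600e+00] eye [ 529.9 -259.9] 3800 641 1.38
large both [ 5.22612e+02 -2.58958e+02 -2.51000e-01  3.84300e+00] eye [ 530.4 -260.9] 7719 1172 1.17
medium top [ 6.15855e+02 -1.05745e+02 -6.50000e-02  1.03000e+00] eye [ 623.8 -106.3] 135 314 0.34
medium side [ 6.14666e+02 -1.01733e+02 -6.40000e-02 -6.89000e-01] eye [ 622.7 -102.2] 588 569 0.99
medium both [ 6.15704e+02 -1.02673e+02 -8.10000e-02  3.80000e-01] eye [ 623.7 -103.3] 890 883 0.98
small top [ 4.57263e+02 -8.39410e+01 -3.56000e-01  3.18000e-01] eye [464.8 -86.7] 755 244 0.89
small side [ 4.56908e+02 -7.98570e+01 -3.86000e-01 -2.43000e-01] eye [464.3 -82.9] 887 525 1.04
small both [ 4.56986e+02 -8.05540e+01 -3.92000e-01  8.40000e-02] eye [464.4 -83.6] 1837 769 1.09
top 444
510 10 [515.2 180.2 163.4] [512. 177. 157.] [518. 184. 168.]
520 13 [525.4 178.4 158.8] [520. 174. 155.] [528. 182. 162.]
530 13 [535.8 176.  158.6] [531. 171. 155.] [538. 179. 161.]
540 13 [545.9 173.7 157.9] [
[... 1535 characters left out ...]
1. 162. 152.] [599. 169. 159.]
600 12 [605.6 163.8 156.8] [602. 158. 152.] [609. 169. 161.]
610 12 [615.8 159.7 156.1] [612. 156. 153.] [620. 163. 161.]
620 31 [627.  158.4 160.6] [622. 142. 143.] [630. 169. 167.]
630 43 [635.2 164.  164.2] [630. 148. 144.] [640. 174. 173.]
640 44 [643.3 166.  159.3] [640. 150. 149.] [649. 182. 170.]
650 15 [653.4 152.3 157.2] [651. 145. 151.] [659. 181. 161.]
660 17 [666.6 145.9 155.9] [661. 134. 154.] [669. 150. 166.]
670 69 [675.4 151.  161.2] [670. 125. 135.] [680. 159. 174.]
680 69 [684.9 154.2 165.7] [680. 126. 137.] [690. 159. 175.]
690 38 [693.5 153.  160.3] [690. 132. 135.] [700. 157. 174.]
700 2 [700.4 145.5 154.7] [700. 145. 153.] [701. 146. 156.]
```

```bash
python3 - <<'E'
from fit import *
G={'large':(533,-258,-.25),'medium':(620,-101,-.07),'small':(464,-79,-.36)}
C={}
for n in('top','side'):
    z=np.load(n+'0.npz');C[n]=cloud(n,z['d']).reshape(-1,3);C[n]=C[n][np.isfinite(C[n][:,0])&(C[n][:,2]>6)]
C['both']=np.r_[C['top'],C['side']]
for k in G:
  W=PANS[k][0]
  for n in C:
    q=C[n];d=q[:,:2]-np.array(G[k][:2]);c,s=np.cos(G[k][2]),np.sin(G[k][2])
    lx=c*d[:,0]+s*d[:,1]+8;ly=-s*d[:,0]+c*d[:,1]
    q=q[(abs(lx)<30)&(abs(ly)<W/2+9)]
    b=fitpan(q,k,G[k]);print(k,n,b[1].round(3),'eye',eye(b[1]).round(1),round(b[0]),b[2],round(b[3],2))
for n in('top','side'):
    p=C[n]; s=p[(p[:,2]>150)&(p[:,2]<164)&(p[:,0]>522)&(p[:,0]<618)&(p[:,1]>140)&(p[:,1]<215)]
    l=cv2.fitLine(s[:,:2].astype(np.float32),cv2.DIST_HUBER,0,.01,.01).ravel();print(n,'bar yaw',np.arctan2(l[1],l[0]),l, 'z',np.median(s[:,2]), 'y at 565',l[3]+(565-l[2])*l[1]/l[0])
    # base plate
    z=cloud(n,np.load(n+'0.npz')['d']);m=(z[...,2]>5)&(z[...,2]<15)&(z[...,0]>480)&(z[...,0]<730)&(z[...,1]>80)&(z[...,1]<240)
    print(cv2.minAreaRect(z[m][:,:2].astype(np.float32)))
E
```

```text
large top [ 5.26149e+02 -2.60478e+02 -2.39000e-01  7.79000e-01] eye [ 533.9 -262.4] 182 481 0.44
large side [ 5.25027e+02 -2.58599e+02 -2.94000e-01 -4.78000e-01] eye [ 532.7 -260.9] 765 593 1.12
large both [ 5.25940e+02 -2.59717e+02 -2.48000e-01  4.79000e-01] eye [ 533.7 -261.7] 1045 1074 0.87
medium top [ 6.15855e+02 -1.05745e+02 -6.50000e-02  1.03000e+00] eye [ 623.8 -106.3] 135 314 0.34
medium side [ 6.15084e+02 -1.01798e+02 -9.40000e-02 -5.13000e-01] eye [ 623.  -102.5] 582 569 1.0
medium both [ 6.15704e+02 -1.02673e+02 -8.10000e-02  3.80000e-01] eye [ 623.7 -103.3] 890 883 0.98
small top [ 4.57434e+02 -8.33170e+01 -3.42000e-01  3.09000e-01] eye [465. -86.] 109 207 0.39
small side [ 4.57019e+02 -7.96730e+01 -3.92000e-01 -1.33000e-01] eye [464.4 -82.7] 451 506 0.99
small both [ 4.57122e+02 -8.01930e+01 -3.88000e-01  7.70000e-02] eye [464.5 -83.2] 667 713 1.03
top bar yaw -0.24717751 [ 9.6960688e-01 -2.4466825e-01  5.6912372e+02  1.6685394e+02] z 158.15200063291013 y at 565 167.89452
((604.038818359375, 160.49603271484375), (149.87045288085938, 250.46572875976562), 86.80059051513672)
side bar yaw -0.2526272 [ 9.6825910e-01 -2.4994862e-01  5.6951483e+02  1.7238734e+02] z 156.77663947276508 y at 565 173.55281
((602.7584838867188, 164.8436279296875), (129.52243041992188, 202.98785400390625), 76.16885375976562)
```

```bash
cat > mv.py <<'E'
import sys,numpy as np
from plant import robot
from scipy.spatial.transform import Rotation as Ro
def rel(x,y,z,yaw):
    o=robot.get_obs();R=Ro.from_rotvec(o['orientation'])
    c,s=np.cos(yaw),np.sin(yaw)
    T=Ro.from_matrix(np.array([[c,s,0],[s,-c,0],[0,0,-1.]]))
    rv=(R.inv()*T).as_rotvec(); d=R.inv().apply(np.array([x,y,z])-o['tool_pos'])
    print('rot',rv.round(4),'d',d.round(1),'| pos',o['tool_pos'].round(1),'F',o['wrist_force'].round(1),'w',round(o['gripper_width'],1),'t',round(o['time'],2),'q',o['qpos'].round(2))
if __name__=='__main__': rel(*map(float,sys.argv[1:5]))
E
python3 mv.py 533.5 -261.5 230 -0.245;python3 mv.py 533.5 -261.5 150 -0.245
```

```text
rot [-2.000e-03  5.000e-04  5.248e-01] d [ 440.5 -275.7  -35. ] | pos [ 186.2 -648.1  194.4] F [-0.3  0.2 -0.2] w 85.3 t 0.1 q [-1.33  0.26  1.61  0.    1.27 -0.04]
rot [-2.000e-03  5.000e-04  5.248e-01] d [ 440.5 -275.5   45. ] | pos [ 186.2 -648.1  194.4] F [-0.3  0.2 -0.2] w 85.3 t 0.1 q [-1.33  0.26  1.61  0.    1.27 -0.04]
```

{"fn": "step_arm", "kwargs": {
  "motion": "0 0 0.13 50 -31 -35 85; 0 0 0.26 100 -62 -35 85; 0 0 0.39 150 -94 -35 85; 0 0 0.525 200 -125 -35 85; 0 0 0.525 250 -156 -35 85",
  "grip_force": 60
}}

```text
time: 0.72
tool_pos: [384.2, -427.3, 229.2]
orientation: [-3.115, 0.386, 0.002]
wrist_force: [1.0, -0.1, -0.3]
gripper_width: 85.4
```

```bash
python3 mv.py 533.5 -261.5 230 -0.245
```

```text
rot [-0.0023  0.0014 -0.0015] d [ 104.3 -197.2   -0.5] | pos [ 384.2 -427.3  229.2] F [ 1.  -0.1 -0.3] w 85.4 t 0.72 q [-0.88  0.06  1.78  0.    1.31  0.93]
```

{"fn": "step_arm", "kwargs": {
  "motion": "0 0 0 26 -49 0 85; 0 0 0 52 -98 0 85; 0 0 0 78 -148 0 85; 0 0 0 104 -197 0 85; 0 0 0 104 -197 0 85"
}}

```text
time: 1.35
tool_pos: [535.0, -258.3, 228.9]
orientation: [-3.115, 0.378, 0.002]
wrist_force: [-1.8, -0.3, -0.6]
gripper_width: 85.0
```

```bash
python3 mv.py 533.5 -261.5 150 -0.245; python3 -c "
from h import *
grab('top','top1');grab('side','side1')
for n,(a,b,c,e) in {'top':(130,260,280,420),'side':(40,200,180,340)}.items():
    z=np.load(n+'1.npz'); p=z['p'];
    cv2.imwrite(f'pics/{n}1z.png',cv2.resize(p[a:b,c:e,::-1],None,fx=3.6,fy=3.6,interpolation=cv2.INTER_CUBIC))
"
```

```text
rot [-0.0034  0.002   0.0036] d [-0.6  3.7 78.9] | pos [ 535.  -258.3  228.9] F [-1.8 -0.3 -0.6] w 85.0 t 1.35 q [-0.49  0.09  1.74  0.    1.31  1.32]
```

View pics/side1z.png

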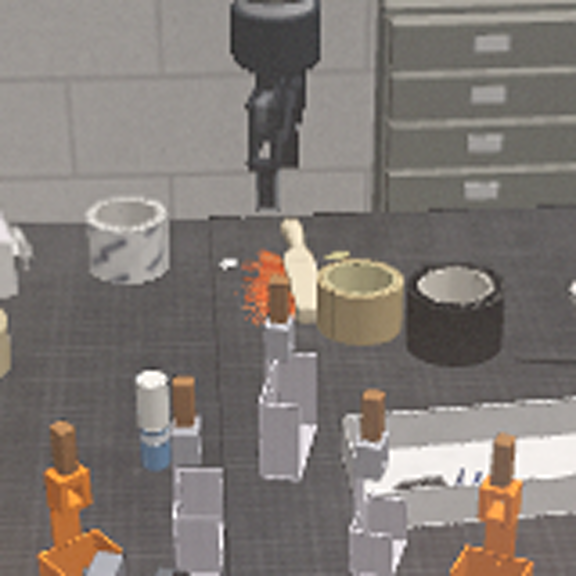

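View pics/top1z.png

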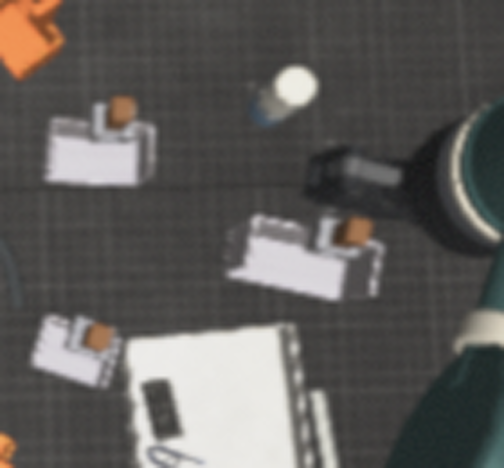

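```bash
cat >> h.py <<'E'
def proj(n,P):
    m=robot.camera_model(n); f=192/np.tan(np.radians(m['fov_y'])/2)
    K=np.array([[f,0,m['cx']],[0,f,m['cy']],[0,0,1.]])
    R=np.array(m['R'],float);t=np.array(m['t'],float)
    return cv2.projectPoints(np.array(P,float).reshape(-1,1,3),cv2.Rodrigues(R)[0],t,K,np.array(m['D'],float))[0].reshape(-1,2)
E
python3 -c "
from h import *
for n,a,c in(('top',130,280),('side',40,180)):
    u=proj(n,[[535,-258.3,229],[533.5,-261.5,189],[535,-258,300]]); print(n,u.round(1),((u-[c,a])*3.6).round())
    w=cloud(n,np.load(n+'1.npz')['d']); q=w[(w[...,2]>205)&(w[...,2]<260)&(abs(w[...,0]-535)<80)&(abs(w[...,1]+258)<80)]
    print(len(q),q.min(0),q.max(0),np.median(q,0))
    lo=q[q[:,2]<q[:,2].min()+12];print(lo.min(0),lo.max(0),lo.mean(0))
"
```

```text
top [[382.8 191.3]
 [378.8 193.7]
 [393.4 187.7]] [[370. 221.]
 [356. 229.]
 [408. 208.]]Traceback (most recent call last):
  File "<string>", line 6, in <module>
    print(len(q),q.min(0),q.max(0),np.median(q,0))
                 ~~~~~^^^
    return umr_minimum(a, axis, None, out, keepdims, initial, where)
ValueError: zero-size array to reduction operation minimum which has no identity
```

```bash
python3 -c "
from h import *
for n,a,c,pts in(('top',130,280,[(315,185),(340,165),(380,180),(440,150),(490,160)]),('side',40,180,[(265,200),(265,150),(285,150),(285,100),(275,50)])):
    print(n,proj(n,[[535,-258.3,229]]).round(1)*1,((proj(n,[[535,-258.3,229]])-[c,a])*3.6).round())
    w=cloud(n,np.load(n+'1.npz')['d'])
    for u,v in pts: print(u,v,w[int(a+v/3.6),int(c+u/3.6)].round())
print(robot.get_obs())
"
```

```text
top [[382.8 191.3]] [[370. 221.]]
315 185 [ 545. -188.  344.]
340 165 [ 552. -193.  376.]
380 180 [ 541. -212.  383.]
440 150 [ 549. -225.  438.]
490 160 [ 534. -224.  499.]
side [[256.3 105.8]] [[275. 237.]]
265 200 [ 547. -213.  288.]
265 150 [  447. -2463.  -627.]
285 150 [ 523. -301.  295.]
285 100 [ 527. -236.  367.]
275 50 [ 536. -225.  414.]
{'time': 1.45, 'qpos': array([-4.98268856e-01,  9.38163098e-02,  1.74119428e+00,  1.20173534e-03,
        1.30968999e+00,  1.31694855e+00]), 'dq': array([-0.03401006, -0.00613878,  0.00299049, -0.00229281,  0.00121491,
        0.00154778]), 'effort': array([ 1.14948727e+00, -4.23413336e+01, -3.73015416e+01,  1.34921987e-01,
       -8.61157605e-03,  1.71493617e-02]), 'tool_pos': array([ 532.97363759, -261.11456372,  228.93553327]), 'orientation': array([-3.11589496,  0.38319585,  0.00386855]), 'wrist_force': array([ 0.40885995, -1.17842592, -1.06817752]), 'torque': array([ 0.04062787, -0.00655528,  0.00751567]), 'gripper_width': 84.95581868792236}
```

```bash
python3 -c "
from h import *
print(proj('side',[[186.2,-648,194.4]])*1.5)
u=proj('side',[[545,-216,242],[545,-216,288],[523,-301,242]]);print((u-[180,40])*3.6)
z=np.load('side1.npz')['p'][85:125,225:285,::-1]
cv2.imwrite('pics/s1zz.png',cv2.resize(z,None,fx=12,fy=12,interpolation=cv2.INTER_NEAREST))
"
```

```text
[[508.02156709 100.50275457]]
[[265.80151619 245.26021194]
 [265.08600398 196.079949  ]
 [285.05417845 202.58675102]]
```

View pics/s1zz.png

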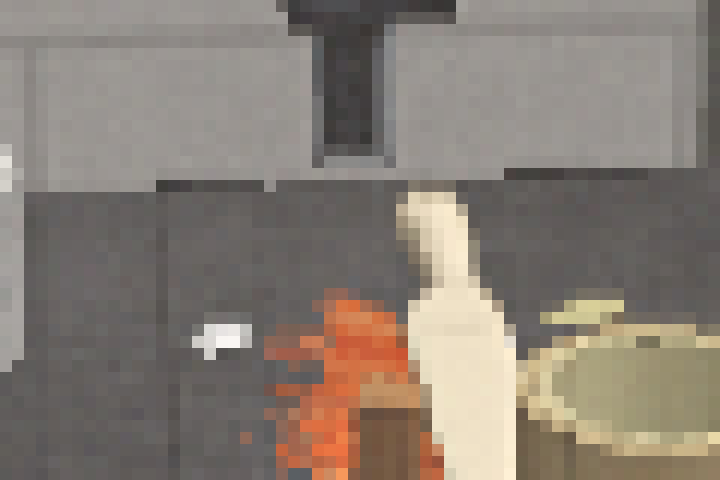

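{"fn": "step_arm", "kwargs": {
  "motion": "0 0 0 0 0 30 85; 0 0 0 0 0 55 85; 0 0 0 0 0 70 85; 0 0 0 0 0 73 85; 0 0 0 0 0 73 85"
}}

```text
time: 2.08
tool_pos: [533.0, -261.7, 156.6]
orientation: [-3.116, 0.384, 0.003]
wrist_force: [0.0, -0.1, 0.9]
gripper_width: 85.1
```

```bash
python3 mv.py 533.5 -261.5 150 -0.245; python3 -c "
from h import *
grab('top','top2');grab('side','side2')
for n,(a,b,c,e) in {'top':(130,260,280,420),'side':(40,200,180,340)}.items():
    z=np.load(n+'2.npz'); p=z['p'];
    cv2.imwrite(f'pics/{n}2z.png',cv2.resize(p[a:b,c:e,::-1],None,fx=3.6,fy=3.6,interpolation=cv2.INTER_CUBIC))
"
```

```text
rot [-0.0016  0.0019 -0.0005] d [ 0.5 -0.3  6.6] | pos [ 533.  -261.7  156.6] F [ 0.  -0.1  0.9] w 85.1 t 2.08 q [-0.5   0.14  1.82  0.    1.18  1.32]
```

View pics/side2z.png

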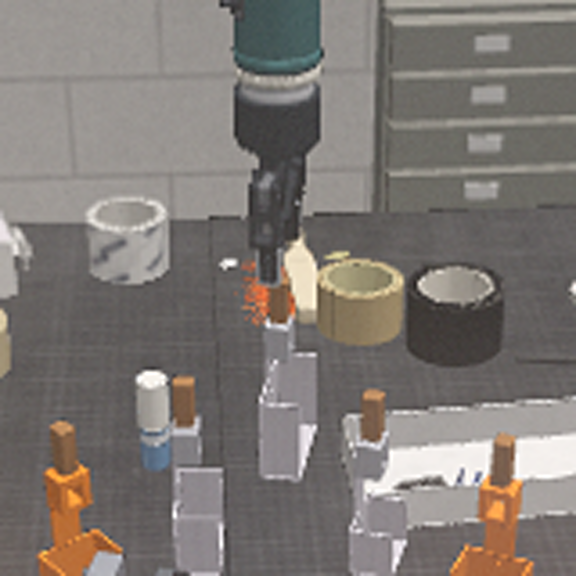

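View pics/top2z.png

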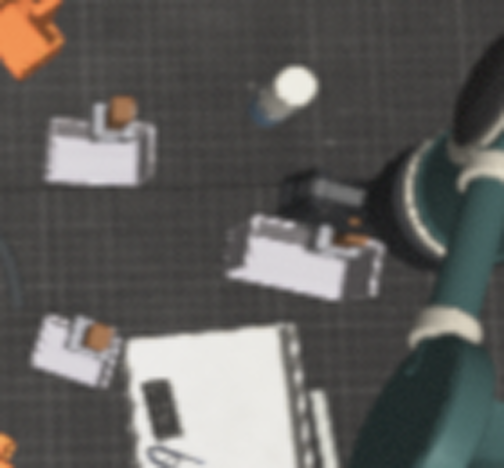

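{"fn": "step_arm", "kwargs": {
  "motion": "0 0 0 0.5 0 6.5 85; 0 0 0 0.5 0 6.5 40; 0 0 0 0.5 0 6.5 0; 0 0 0 0.5 0 6.5 0; 0 0 0 0.5 0 6.5 0",
  "grip_force": 60
}}

```text
time: 2.8
tool_pos: [534.2, -261.9, 151.1]
orientation: [-3.117, 0.384, 0.0]
wrist_force: [0.0, -1.6, -0.3]
gripper_width: 13.0
```

```bash
python3 mv.py 533.5 -261.5 150 -0.245; python3 -c "
from h import *
grab('top','top3');grab('side','side3')
for n,(a,b,c,e) in {'top':(130,260,280,420),'side':(40,200,180,340)}.items():
    z=np.load(n+'3.npz'); p=z['p'];
    cv2.imwrite(f'pics/{n}3z.png',cv2.resize(p[a:b,c:e,::-1],None,fx=3.6,fy=3.6,interpolation=cv2.INTER_CUBIC))
"
```

```text
rot [-0.0008  0.0001  0.0002] d [-0.8 -0.3  1.1] | pos [ 534.2 -261.9  151.1] F [ 0.  -1.6 -0.3] w 13.0 t 2.8 q [-0.5   0.15  1.83  0.    1.17  1.32]
```

View pics/side3z.png

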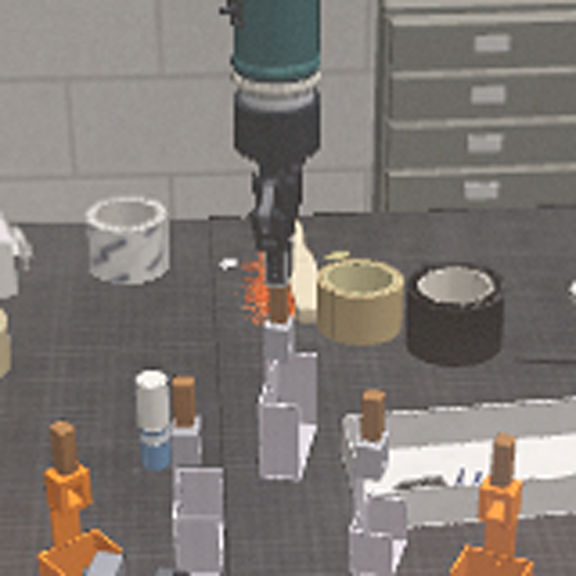

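{"fn": "step_arm", "kwargs": {
  "motion": "0 0 0 0 0 0 0; 0 0 0 0 0 0 0"
}}

```text
time: 3.15
tool_pos: [534.2, -262.0, 151.1]
orientation: [-3.117, 0.384, -0.0]
wrist_force: [-0.2, -0.2, 0.2]
gripper_width: 12.6
```

```bash
python3 -c "
from h import *
for n,(a,b,c,e) in {'top':(165,225,345,415),'side':(95,140,235,280)}.items():
    p,d=grab(n,n+'4')
    cv2.imwrite(f'pics/{n}4z.png',cv2.resize(p[a:b,c:e,::-1],None,fx=10,fy=10,interpolation=cv2.INTER_NEAREST))
w=cloud('side',np.load('side4.npz')['d'])
for r in range(85,134): print(r,w[r,257].round(),np.load('side4.npz')['p'][r,257])
"
```

```text
85 [ 534. -225.  315.] [65 63 62]
86 [ 534. -225.  311.] [67 64 63]
87 [ 534. -228.  307.] [67 66 64]
88 [ 534. -224.  305.] [74 72 74]
89 [ 534. -224.  302.] [81 77 77]
90 [ 534. -221.  300.] [80 79 78]
91 [ 535. -214.  300.] [77 74 77]
92 [ 534. -220.  294.] [69 66 68]
93 [ 534. -218.  292.] [65 63 61]
94 [ 534. -221.  287.] [68 61 63]
95 [ 534. -225.  282.] [64 62 62]
96 [ 534. -229.  276.] [63 60 59]
97 [ 534. -227.  274.] [67 64 64]
98 [ 536. -201.  283.] [72 70 71]
99 [ 535. -208.  276.] [75 74 76]
100 [ 536. -196.  279.] [73 71 71]
101 [ 536. -199.  274.] [66 63 63]
102 [ 536. -200.  270.] [70 63 64]
103 [ 536. -202.  266.] [63 58 60]
104 [ 535. -205.  261.] [66 64 64]
105 [ 535. -211.  255.] [64 60 58]
106 [ 536. -206.  254.] [68 64 63]
107 [ 535. -216.  246.] [64 59 59]
108 [ 535. -221.  240.] [65 60 61]
109 [ 535. -221.  236.] [66 62 63]
110 [ 534. -244.  221.] [67 65 62]
111 [ 534. -240.  220.] [65 62 60]
112 [ 534. -242.  215.] [65 64 62]
113 [ 534. -239.  213.] [65 65 60]
114 [ 534. -242.  208.] [64 60 58]
115 [ 534. -244.  203.] [69 66 63]
116 [ 534. -237.  204.] [62 59 59]
117 [ 534. -242.  197.] [66 61 58]
118 [ 534. -240.  195.] [75 72 72]
119 [ 534. -249.  187.] [136 138 138]
120 [ 534. -252.  181.] [118  86  60]
121 [ 534. -251.  178.] [120  92  69]
122 [ 533. -256.  172.] [117  89  68]
123 [ 534. -254.  169.] [121  92  68]
124 [ 534. -253.  166.] [120  92  70]
125 [ 534. -252.  163.] [116  87  69]
126 [ 534. -252.  159.] [120  87  71]
127 [ 534. -255.  154.] [120  90  68]
128 [ 534. -254.  150.] [114  84  65]
129 [ 534. -250.  149.] [108  78  55]
130 [ 534. -250.  145.] [217 218 224]
131 [ 534. -248.  143.] [180 176 181]
132 [ 534. -247.  140.] [127 123 126]
133 [ 534. -251.  134.] [124 122 124]
```

View pics/side4z.png

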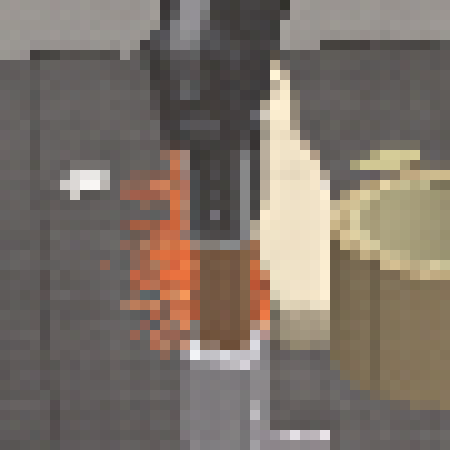

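View pics/top4z.png

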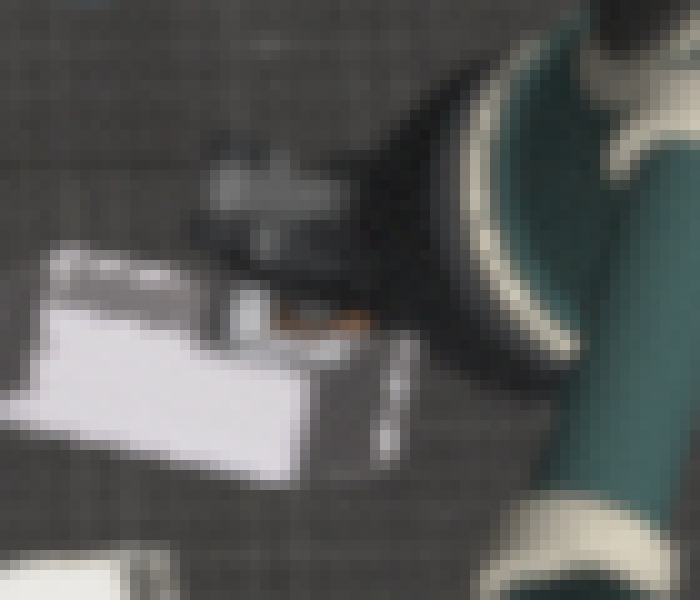

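{"fn": "step_arm", "kwargs": {
  "motion": "0 0 0 0 0 0 60; 0 0 0 0 0 0 85; 0 0 0 0 0 0 85; 0 0 0 0 0 8 85; 0 0 0 0 0 16 85"
}}

```text
time: 3.88
tool_pos: [534.1, -261.9, 134.4]
orientation: [-3.117, 0.384, 0.0]
wrist_force: [-0.6, -0.2, 1.1]
gripper_width: 85.0
```

{"fn": "step_arm", "kwargs": {
  "motion": "0 0 0 0 0 6 60; 0 0 0 0 0 12 60; 0 0 0 0 0 12 60"
}}

```text
time: 4.25
tool_pos: [533.5, -261.6, 121.5]
orientation: [-3.117, 0.384, 0.003]
wrist_force: [-0.5, 0.3, -0.3]
gripper_width: 60.0
```

{"fn": "step_arm", "kwargs": {
  "motion": "0 0 0 0 0 0 20; 0 0 0 0 0 0 10; 0 0 0 0 0 0 0; 0 0 0 0 0 0 0; 0 0 0 0 0 0 0"
}}

```text
time: 4.88
tool_pos: [533.7, -261.8, 121.8]
orientation: [-3.117, 0.384, 0.002]
wrist_force: [0.0, -0.2, 0.9]
gripper_width: 15.2
```

```bash
python3 -c "
from h import *
for n,(a,b,c,e) in {'side':(95,155,225,285)}.items():
    p,d=grab(n,n+'5')
    cv2.imwrite(f'pics/{n}5z.png',cv2.resize(p[a:b,c:e,::-1],None,fx=9,fy=9,interpolation=cv2.INTER_NEAREST))
"
```

```text
(no output)
```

View pics/side5z.png

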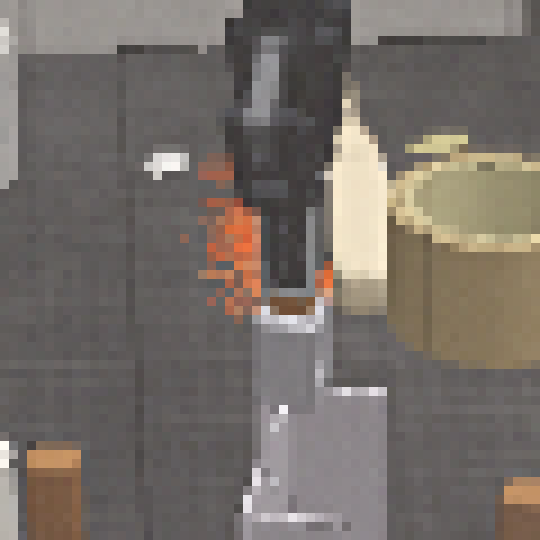

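{"fn": "step_arm", "kwargs": {
  "motion": "0 0 0 0 0 -4 0; 0 0 0 0 0 -20 0; 0 0 0 0 0 -60 0; 0 0 0 0 0 -120 0; 0 0 0 0 0 -180 0",
  "grip_force": 80
}}

```text
time: 5.55
tool_pos: [533.5, -261.8, 304.1]
orientation: [-3.117, 0.384, 0.002]
wrist_force: [0.1, -0.6, -1.2]
gripper_width: 15.0
```

```bash
python3 mv.py 476 191 325 -0.249
```

```text
rot [-0.0011  0.0013  0.0041] d [-165.6 -425.3  -20.1] | pos [ 533.5 -261.8  304.1] F [ 0.1 -0.6 -1.2] w 15.0 t 5.55 q [-0.5   0.06  1.64  0.    1.44  1.32]
```

{"fn": "step_arm", "kwargs": {
  "motion": "0 0 0 -12 -30 -20 0; 0 0 0 -30 -75 -20 0; 0 0 0 -48 -125 -20 0; 0 0 0 -68 -175 -20 0; 0 0 0 -88 -225 -20 0"
}}

```text
time: 6.18
tool_pos: [502.3, -20.5, 325.7]
orientation: [-3.116, 0.384, -0.001]
wrist_force: [0.8, -0.1, -1.4]
gripper_width: 14.4
```

```bash
python3 mv.py 476 191 325 -0.249
```

```text
rot [-0.0016 -0.0002  0.0037] d [ -76.9 -198.8    1. ] | pos [502.3 -20.5 325.7] F [ 0.8 -0.1 -1.4] w 14.4 t 6.17 q [-0.09 -0.12  1.78  0.    1.48  1.72]
```

{"fn": "step_arm", "kwargs": {
  "motion": "0 0 0.004 -20 -50 0 0; 0 0 0.004 -40 -100 0 0; 0 0 0.004 -60 -150 0 0; 0 0 0.004 -74 -190 0 0; 0 0 0.004 -77 -199 0 0"
}}

```text
time: 6.8
tool_pos: [475.2, 193.5, 327.0]
orientation: [-3.115, 0.385, -0.001]
wrist_force: [0.7, 0.2, -2.3]
gripper_width: 14.8
```

{"fn": "step_arm", "kwargs": {
  "motion": "0 0 0 0 0 30 0; 0 0 0 0 0 70 0; 0 0 0 0 0 110 0; 0 0 0 0 0 150 0; 0 0 0 0 0 150 0"
}}

```text
time: 7.42
tool_pos: [472.5, 192.0, 173.7]
orientation: [3.116, -0.386, -0.01]
wrist_force: [-0.5, 0.6, -0.9]
gripper_width: 15.2
```

```bash
python3 mv.py 476 191 152.8 -0.249;  python3 -c "
from h import *
for n,(a,b,c,e) in {'top':(110,270,160,320),'side':(90,250,160,330)}.items():
    p,d=grab(n,n+'6')
    cv2.imwrite(f'pics/{n}6z.png',cv2.resize(p[a:b,c:e,::-1],None,fx=3.6,fy=3.6,interpolation=cv2.INTER_CUBIC))
"
```

```text
rot [0.0022 0.0059 0.0024] d [ 3.8  0.1 20.9] | pos [472.5 192.  173.7] F [-0.5  0.6 -0.9] w 15.2 t 7.42 q [ 0.34 -0.03  1.97  0.    1.21  2.15]
```

View pics/side6z.png

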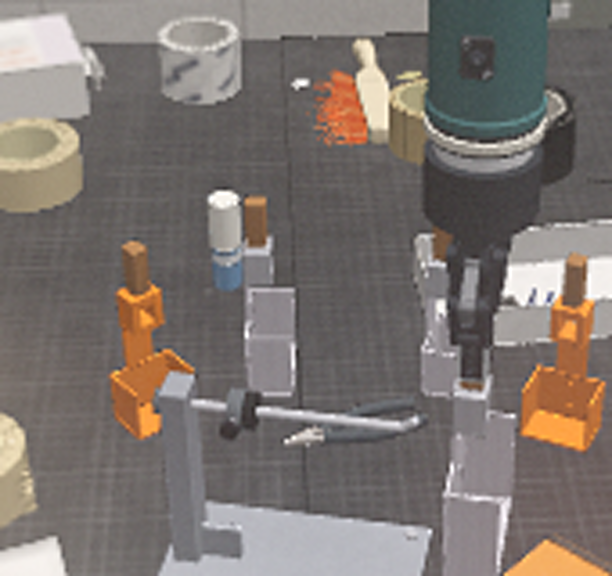

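View pics/top6z.png

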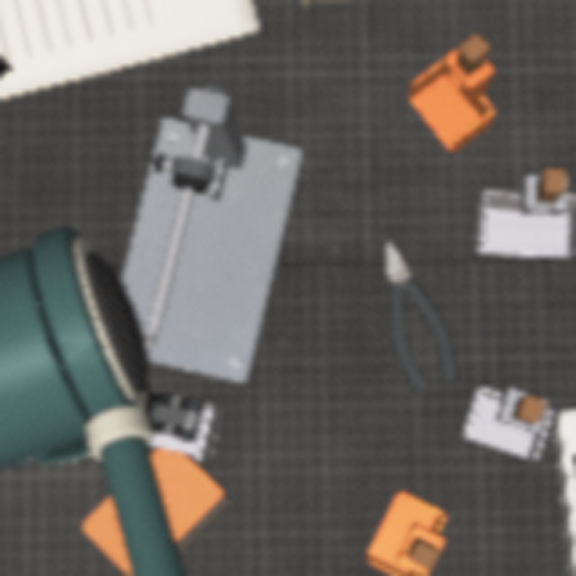

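```bash
cat >> fit.py <<'E'
from scipy.spatial.transform import Rotation as Ro
def fit6(P,name,g,loss='soft_l1'):
    "g: eye x,y,z,yaw -> eye pos, yaw, pitch(rot about pan y), roll"
    W,H,E=PANS[name];bx=boxes(W,H,E)[:6]
    def loc(v):
        R=Ro.from_euler('ZYX',[v[3],v[4],v[5]])
        return R.inv().apply(P-v[:3])+np.array([8,0,E])
    g6=np.r_[g,0,0]
    L=loc(g6);k=(abs(L[:,0])<32)&(abs(L[:,1])<W/2+10)&(L[:,2]>-10)&(L[:,2]<E+17)
    P=P[k]
    r=least_squares(lambda v:sdf(loc(v),bx),g6,loss=loss,f_scale=1.5,x_scale=[1,1,1,.02,.02,.02])
    return r.x,len(P),np.median(abs(r.fun)),r.cost
def fithook(P):
    "bar cylinder: y at x=565, yaw, z ; and tip x via 163mm capsule end"
    s=P[(P[:,2]>145)&(P[:,2]<167)&(P[:,0]>524)&(P[:,0]<612)]
    yl=172-.25*(s[:,0]-565);s=s[abs(s[:,1]-yl)<12]
    def f(v):
        c,sn=np.cos(v[1]),np.sin(v[1])
        d=-(s[:,0]-565)*sn+(s[:,1]-v[0])*c
        return np.hypot(d,s[:,2]-v[2])-4
    r=least_squares(f,[171,-.25,155.],loss='soft_l1',f_scale=1.5,x_scale=[1,.02,1]);return r.x,len(s)
def pts(n,tag):
    w=cloud(n,np.load(f'{tag}.npz')['d']).reshape(-1,3);return w[np.isfinite(w[:,0])]
E
python3 - <<'E'
from fit import *
for t in('side0','side4','side6','top0','top4','top6'): print(t,fithook(pts(t[:-1],t)))
o=np.array([472.5,192,178.9,-.247])
for t in('side6','top6'):
  print(fit6(pts(t[:-1],t),'large',o))
E
```

```text
side0 (array([172.2860703 ,  -0.22027805, 155.46305541]), 104)
side4 (array([171.73875576,  -0.27018846, 155.18871473]), 105)
side6 (array([170.81841291,  -0.23500917, 154.52738218]), 105)
top0 (array([168.58495229,  -0.2494679 , 155.69490791]), 111)
top4 (array([168.44074556,  -0.24615155, 155.30817245]), 111)
top6 (array([168.06412931,  -0.24682096, 155.3788906 ]), 111)
(array([ 4.75400566e+02,  1.93148791e+02,  1.82242720e+02, -2.55252827e-01,
        3.63937221e-02,  5.23942017e-03]), 869, np.float64(0.7694427511413195), np.float64(446.0718371083327))
(array([ 4.75849953e+02,  1.91273008e+02,  1.78157072e+02, -2.60079682e-01,
        2.13883173e-02, -5.66017019e-02]), 127, np.float64(0.6878259010324967), np.float64(46.24740949679838))
```

{"fn": "step_arm", "kwargs": {
  "motion": "0 0 0 0 0 10 0; 0 0 0 0 0 18 0; 0 0 0 0 0 20 0; 0 0 0 0 0 20 0"
}}

```text
time: 8.02
tool_pos: [476.0, 193.6, 158.2]
orientation: [-3.115, 0.386, -0.002]
wrist_force: [0.9, -0.7, -1.7]
gripper_width: 15.0
```

```bash
python3 mv.py 476 191 152.8 -0.249;  python3 - <<'E'
from fit import *
grab('side','side7');grab('top','top7')
o=robot.get_obs();print(o['tool_pos'],o['wrist_force'])
g=np.r_[o['tool_pos']+[2,0,5],-.247]
for t in('side7','top7'):
  h=fithook(pts(t[:-1],t))[0]; f=fit6(pts(t[:-1],t),'large',g);v=f[0]
  yb=h[0]+(v[0]-565)*np.tan(-.248)
  print(v.round(3),f[1:],h.round(3),'lat',v[1]-yb,'dz',v[2]-h[2])
E
```

```text
rot [-0.0027 -0.0013  0.0027] d [0.6 2.5 5.4] | pos [476.  193.6 158.2] F [ 0.9 -0.7 -1.7] w 15.0 t 8.03 q [ 0.34 -0.02  1.99  0.    1.17  2.15]
[476.23887294 193.66560801 158.47388337] [ 0.23191603  0.13812509 -1.8188851 ]
[ 4.75358e+02  1.94103e+02  1.63735e+02 -2.53000e-01 -6.00000e-03
  9.00000e-03] (875, np.float64(0.8057318121176849), np.float64(468.58258145415215)) [171.928  -0.254 154.829] lat -0.5231508149955744 dz 8.905832674631341
[ 4.79248e+02  1.93194e+02  1.62725e+02 -2.73000e-01  1.50000e-02
 -5.40000e-02] (109, np.float64(0.654375806801994), np.float64(38.737550892931935)) [168.508  -0.241 154.925] lat 2.9728289728638515 dz 7.799622516802657
```

{"fn": "step_arm", "kwargs": {
  "motion": "0 0 0.003 0 1 5.5 0; 0 0 0.003 0 1 5.5 0; 0 0 0.003 8 1 5.5 0; 0 0 0.003 16 1 5.5 0"
}}

```text
time: 8.62
tool_pos: [492.3, 188.7, 153.2]
orientation: [-3.114, 0.39, -0.004]
wrist_force: [-0.4, 0.1, -2.4]
gripper_width: 14.8
```

```bash
python3 mv.py 476 191 152.8 -0.249;  python3 - <<'E'
from fit import *
p,d=grab('side','side8')
a,b,c,e=150,250,210,330
cv2.imwrite(f'pics/side8z.png',cv2.resize(p[a:b,c:e,::-1],None,fx=6,fy=6,interpolation=cv2.INTER_CUBIC))
o=robot.get_obs();print(o['tool_pos'],o['wrist_force'])
g=np.r_[o['tool_pos']+[0,0,5],-.247]
for t in('side8',):
  h=fithook(pts(t[:-1],t))[0]; f=fit6(pts(t[:-1],t),'large',g);v=f[0]
  yb=h[0]+(v[0]-565)*np.tan(-.248)
  print(v.round(3),f[1:],h.round(3),'lat',v[1]-yb,'dz',v[2]-h[2])
E
```

```text
rot [-0.0033 -0.0023 -0.0002] d [-16.4   1.8   0.4] | pos [492.3 188.7 153.2] F [-0.4  0.1 -2.4] w 14.8 t 8.62 q [0.32 0.01 1.97 0.   1.16 2.14]
[493.46748151 188.504516   153.33794346] [ 1.49887622 -0.04777261 -0.99017286]
[ 4.92969e+02  1.88938e+02  1.58886e+02 -2.55000e-01  1.10000e-02
  1.00000e-02] (899, np.float64(0.7854959765639009), np.float64(550.5966837354083)) [171.858  -0.248 155.222] lat -1.1588079924299564 dz 3.6643371095096597
```

View pics/side8z.png

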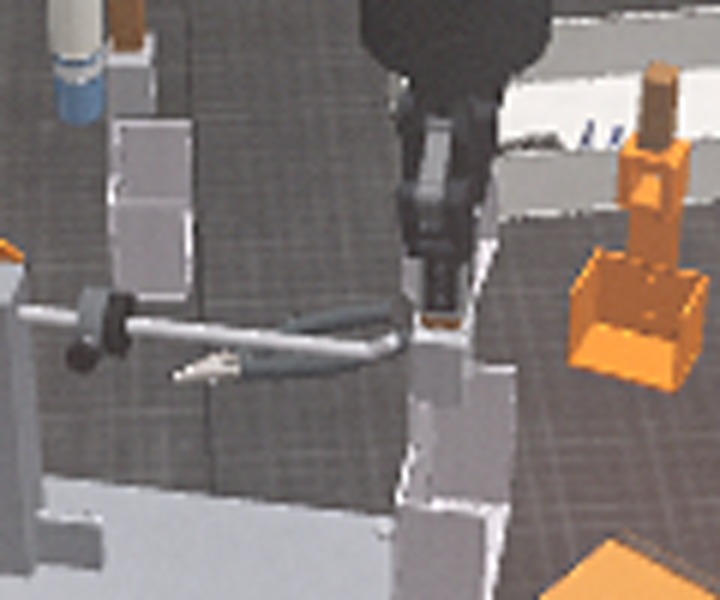

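{"fn": "step_arm", "kwargs": {
  "motion": "0 0 0 6 -0.5 0.5 0; 0 0 0 12 -0.5 0.5 0; 0 0 0 18 -0.5 0.5 0; 0 0 0 24 -0.5 0.5 0"
}}

```text
time: 9.18
tool_pos: [517.2, 183.0, 152.9]
orientation: [-3.114, 0.391, -0.006]
wrist_force: [-0.2, 0.4, -2.5]
gripper_width: 15.2
```

{"fn": "step_arm", "kwargs": {
  "motion": "0 0 0 7 0 0 0; 0 0 0 14 0 0 0; 0 0 0 21 0 0 0; 0 0 0 28 0 0 0; 0 0 0 28 0 1 0"
}}

```text
time: 9.8
tool_pos: [545.0, 175.9, 152.1]
orientation: [-3.114, 0.391, -0.007]
wrist_force: [0.8, 0.0, -1.8]
gripper_width: 15.1
```

```bash
python3 mv.py 476 191 152.8 -0.249;  python3 - <<'E'
from fit import *
p,d=grab('side','side9')
a,b,c,e=150,250,210,330
cv2.imwrite(f'pics/side9z.png',cv2.resize(p[a:b,c:e,::-1],None,fx=6,fy=6,interpolation=cv2.INTER_CUBIC))
o=robot.get_obs();print(o['tool_pos'],o['wrist_force'])
g=np.r_[o['tool_pos']+[0,0,5],-.247]
for t in('side9',):
  f=fit6(pts(t[:-1],t),'large',g);v=f[0]
  yb=171.9+(v[0]-565)*np.tan(-.248)
  print(v.round(3),f[1:],'lat',v[1]-yb,'dz',v[2]-155)
E
```

```text
rot [-0.0036 -0.0037 -0.0009] d [-70.6   2.5  -1. ] | pos [545.  175.9 152.1] F [ 0.8  0.  -1.8] w 15.1 t 9.8 q [0.27 0.1  1.88 0.   1.16 2.09]
[544.42416879 175.92688688 151.71562518] [ 0.32131032  0.55079042 -2.13090545]
[ 5.43621e+02  1.77012e+02  1.57782e+02 -2.61000e-01 -1.90000e-02
  7.00000e-03] (958, np.float64(0.7594546843804295), np.float64(993.8797284543951)) lat -0.3013577916411805 dz 2.7818591423933583
```

View pics/side9z.png

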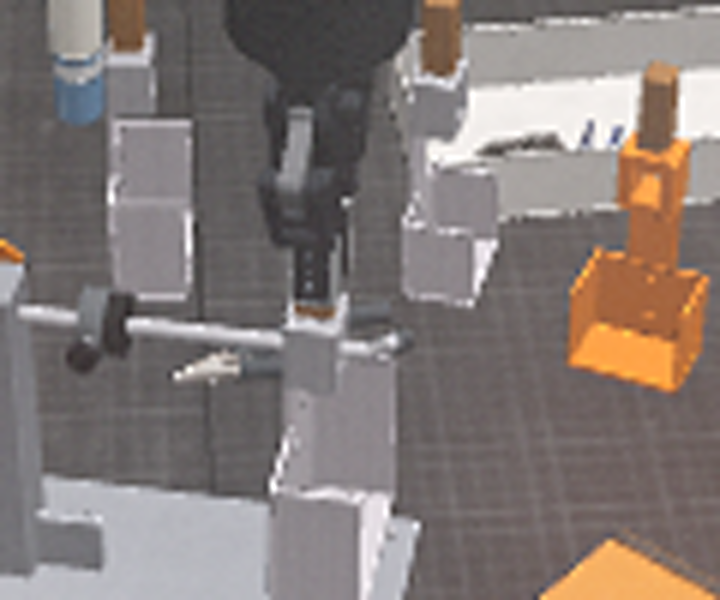

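{"fn": "step_arm", "kwargs": {
  "motion": "0 0 0 10 0 2 0; 0 0 0 20 0 3 0; 0 0 0 32 0 3 0; 0 0 0 44 0 3 0; 0 0 0 48 0 3 0"
}}

```text
time: 10.48
tool_pos: [592.1, 163.8, 148.9]
orientation: [-3.114, 0.392, -0.006]
wrist_force: [-1.3, 0.4, -2.4]
gripper_width: 14.5
```

```bash
python3 mv.py 476 191 152.8 -0.249;  python3 - <<'E'
from fit import *
w=cloud('side',np.load('side9.npz')['d'])
for z in range(17,30): 
   print(z, [w[150+int(r/6),210+int(z*6/6)][0].round() for r in (300,312,324,336,348)])
E
```

```text
rot [-0.0034 -0.0033 -0.0014] d [-119.2    2.4   -4.3] | pos [592.1 163.8 148.9] F [-1.3  0.4 -2.4] w 14.5 t 10.47 q [0.23 0.18 1.79 0.   1.16 2.05]
17 [np.float64(635.0), np.float64(635.0), np.float64(635.0), np.float64(635.0), np.float64(636.0)]
18 [np.float64(632.0), np.float64(632.0), np.float64(633.0), np.float64(633.0), np.float64(633.0)]
19 [np.float64(629.0), np.float64(630.0), np.float64(630.0), np.float64(630.0), np.float64(630.0)]
20 [np.float64(627.0), np.float64(627.0), np.float64(627.0), np.float64(628.0), np.float64(628.0)]
21 [np.float64(624.0), np.float64(625.0), np.float64(625.0), np.float64(625.0), np.float64(629.0)]
22 [np.float64(626.0), np.float64(622.0), np.float64(622.0), np.float64(626.0), np.float64(626.0)]
23 [np.float64(622.0), np.float64(623.0), np.float64(620.0), np.float64(623.0), np.float64(623.0)]
24 [np.float64(619.0), np.float64(619.0), np.float64(617.0), np.float64(620.0), np.float64(620.0)]
25 [np.float64(616.0), np.float64(616.0), np.float64(615.0), np.float64(617.0), np.float64(617.0)]
26 [np.float64(613.0), np.float64(613.0), np.float64(612.0), np.float64(614.0), np.float64(614.0)]
27 [np.float64(610.0), np.float64(610.0), np.float64(609.0), np.float64(610.0), np.float64(611.0)]
28 [np.float64(607.0), np.float64(607.0), np.float64(607.0), np.float64(607.0), np.float64(608.0)]
29 [np.float64(603.0), np.float64(604.0), np.float64(604.0), np.float64(604.0), np.float64(604.0)]
```

{"fn": "step_arm", "kwargs": {
  "motion": "0 0 0 4 0 0 0; 0 0 0 8 0 0 0; 0 0 0 11 0 0 0; 0 0 0 13 0 0 0; 0 0 0 14.5 0 0 0"
}}

```text
time: 11.1
tool_pos: [606.1, 160.2, 149.0]
orientation: [-3.114, 0.392, -0.006]
wrist_force: [-0.2, 0.6, -1.9]
gripper_width: 14.9
```

{"fn": "step_arm", "kwargs": {
  "motion": "0 0 0 1.2 0 0 0; 0 0 0 2.4 0 0 0; 0 0 0 3.6 0 0 0; 0 0 0 4.8 0 0 0; 0 0 0 6 0 0 0"
}}

```text
time: 11.72
tool_pos: [612.0, 158.7, 149.0]
orientation: [-3.114, 0.392, -0.006]
wrist_force: [0.3, 0.1, -1.4]
gripper_width: 14.8
```

{"fn": "step_arm", "kwargs": {
  "motion": "0 0 0 1 0 0 0; 0 0 0 2 0 0 0; 0 0 0 3 0 0 0; 0 0 0 4 0 0 0"
}}

```text
time: 12.22
tool_pos: [615.0, 157.9, 148.9]
orientation: [-3.114, 0.392, -0.003]
wrist_force: [-4.1, 0.2, 0.0]
gripper_width: 14.5
```

{"fn": "step_arm", "kwargs": {
  "motion": "0 0 0 0.6 0 0 0; 0 0 0 1.2 0 0 0; 0 0 0 1.8 0 0 0; 0 0 0 1.8 0 0 0"
}}

```text
time: 12.72
tool_pos: [615.9, 157.7, 148.8]
orientation: [-3.114, 0.392, 0.0]
wrist_force: [-4.7, 1.3, 1.1]
gripper_width: 14.9
```

{"fn": "step_arm", "kwargs": {
  "motion": "0 0 0 0.8 0 0 0; 0 0 0 1.6 0 0 0; 0 0 0 2.4 0 0 0; 0 0 0 2.4 0 0 0; 0 0 0 2.4 0 0 0"
}}

```text
time: 13.35
tool_pos: [616.6, 157.5, 148.8]
orientation: [-3.114, 0.392, 0.005]
wrist_force: [-7.0, 1.9, 2.4]
gripper_width: 14.7
```

{"fn": "step_arm", "kwargs": {
  "motion": "0 0 0 0 0 2 0; 0 0 0 -1 0 3.5 0; 0 0 0 -1 0 4 0; 0 0 0 -1 0 4 0"
}}

```text
time: 13.85
tool_pos: [615.5, 157.8, 144.8]
orientation: [-3.114, 0.392, 0.006]
wrist_force: [-4.6, 1.1, 0.6]
gripper_width: 15.0
```

{"fn": "step_arm", "kwargs": {
  "motion": "0 0 0 -1.5 0 0.8 0; 0 0 0 -2.5 0 0.8 20; 0 0 0 -2.5 0 0.8 40; 0 0 0 -2.5 0 0.8 50; 0 0 0 -2.5 0 0 50"
}}

```text
time: 14.48
tool_pos: [613.3, 158.3, 144.8]
orientation: [-3.114, 0.392, 0.005]
wrist_force: [-0.5, 0.4, -0.4]
gripper_width: 49.9
```

```bash
python3 mv.py 623.5 -104.5 210 -0.075;  python3 - <<'E'
from fit import *
p,d=grab('side','side10')
a,b,c,e=150,250,180,300
cv2.imwrite(f'pics/side10z.png',cv2.resize(p[a:b,c:e,::-1],None,fx=6,fy=6,interpolation=cv2.INTER_CUBIC))
E
```

```text
rot [-0.0029  0.0036 -0.1754] d [ 74.8 251.9 -66.2] | pos [613.3 158.3 144.8] F [-0.5  0.4 -0.4] w 49.9 t 14.47 q [0.21 0.22 1.75 0.   1.17 2.03]
```

View pics/side10z.png

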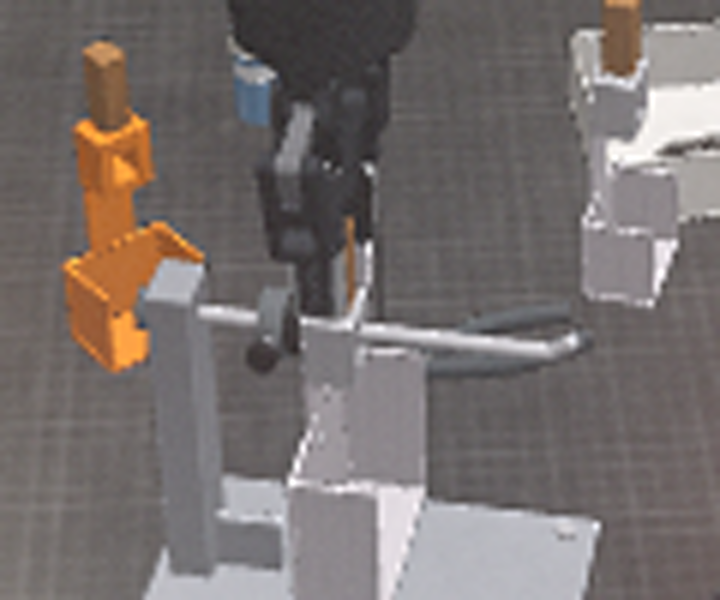

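{"fn": "step_arm", "kwargs": {
  "motion": "0 0 0 0 0 -40 70; 0 0 0 0 0 -100 85; 0 0 -0.09 15 50 -105 85; 0 0 -0.175 30 100 -105 85; 0 0 -0.175 45 150 -105 85"
}}

```text
time: 15.15
tool_pos: [620.3, 0.2, 250.0]
orientation: [-3.136, 0.116, 0.002]
wrist_force: [0.2, 0.0, 0.5]
gripper_width: 84.6
```

```bash
python3 mv.py 623.5 -104.5 180 -0.075
```

```text
rot [-0.0033  0.0017  0.0011] d [ 11.  104.5  69.7] | pos [6.203e+02 2.000e-01 2.500e+02] F [0.2 0.  0.5] w 84.6 t 15.15 q [-0.04  0.13  1.66  0.    1.35  1.6 ]
```

{"fn": "step_arm", "kwargs": {
  "motion": "0 0 0 5 50 0 85; 0 0 0 11 100 30 85; 0 0 0 11 104.5 70 85; 0 0 0 11 104.5 70 85; 0 0 0 11 104.5 70 85"
}}

```text
time: 15.78
tool_pos: [624.1, -104.1, 180.8]
orientation: [-3.136, 0.115, 0.001]
wrist_force: [0.3, 0.6, 0.8]
gripper_width: 84.7
```

```bash
python3 mv.py 623.5 -104.5 112 -0.075; python3 - <<'E'
from fit import *
p,d=grab('side','side11');P,D=grab('top','top11')
for q,n,(a,b,c,e) in((p,'side',(70,210,190,330)),(P,'top',(90,230,150,350))):
  cv2.imwrite(f'pics/{n}11z.png',cv2.resize(q[a:b,c:e,::-1],None,fx=4,fy=4,interpolation=cv2.INTER_CUBIC))
E
```

```text
rot [-0.0033  0.0005  0.0016] d [-0.6  0.6 68.8] | pos [ 624.1 -104.1  180.8] F [0.3 0.6 0.8] w 84.7 t 15.78 q [-0.21  0.19  1.72  0.    1.23  1.44]
```

View pics/side11z.png

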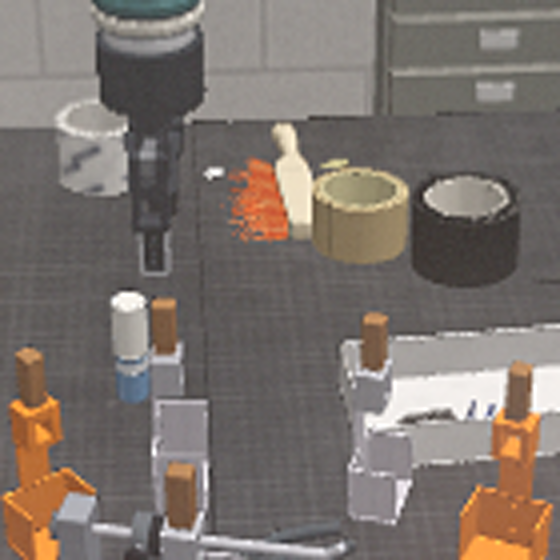

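View pics/top11z.png

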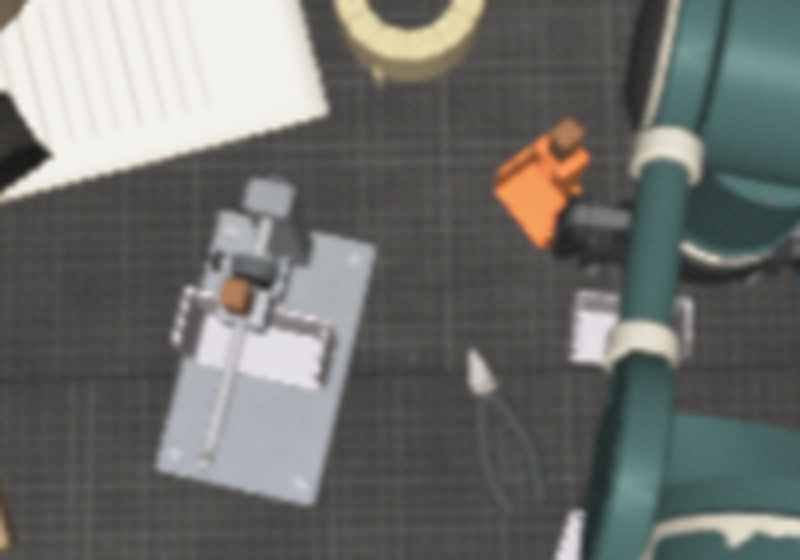

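{"fn": "step_arm", "kwargs": {
  "motion": "0 0 0 -0.5 0.5 30 75; 0 0 0 -0.5 0.5 55 70; 0 0 0 -0.5 0.5 66 60; 0 0 0 -0.5 0.5 69 50; 0 0 0 -0.5 0.5 69 40"
}}

```text
time: 16.5
tool_pos: [625.6, -104.2, 114.4]
orientation: [-3.137, 0.114, -0.006]
wrist_force: [-0.0, 0.7, 0.1]
gripper_width: 40.3
```

{"fn": "step_arm", "kwargs": {
  "motion": "0 0 0 0 0 0 25; 0 0 0 0 0 0 10; 0 0 0 0 0 0 0; 0 0 0 0 0 0 0",
  "grip_force": 60
}}

```text
time: 17.0
tool_pos: [626.9, -104.4, 116.0]
orientation: [-3.137, 0.114, -0.011]
wrist_force: [0.7, 1.1, 4.6]
gripper_width: 15.1
```

```bash
python3 mv.py 480 191 330 -0.249; python3 - <<'E'
from fit import *
p,d=grab('side','side12')
a,b,c,e=90,190,190,290
cv2.imwrite(f'pics/side12z.png',cv2.resize(p[a:b,c:e,::-1],None,fx=6,fy=6,interpolation=cv2.INTER_CUBIC))
E
```

```text
rot [-0.0031 -0.0067  0.1766] d [-166.4 -284.5 -214.5] | pos [ 626.9 -104.4  116. ] F [0.7 1.1 4.6] w 15.1 t 17.0 q [-0.21  0.24  1.78  0.    1.11  1.44]
```

View pics/side12z.png

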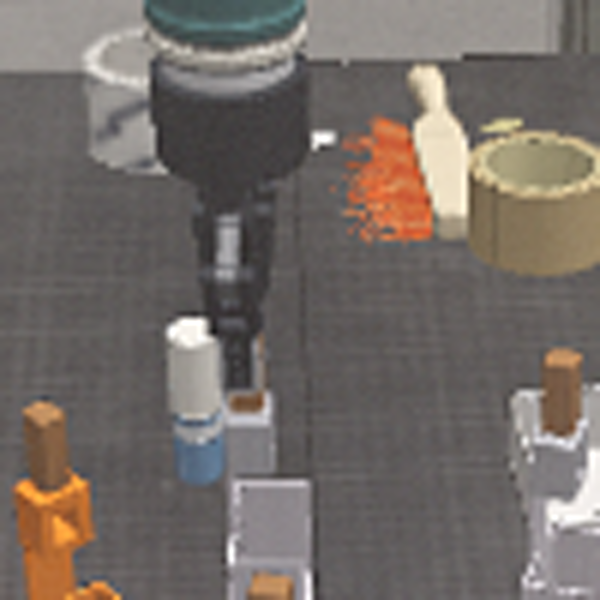

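{"fn": "step_arm", "kwargs": {
  "motion": "0 0 0 0 0 0 30; 0 0 0 0 0 0 40; 0 0 0 -5 0 1 40; 0 0 0 -5 0 2 40; 0 0 0 -5 0 2 40"
}}

```text
time: 17.68
tool_pos: [621.5, -103.9, 113.5]
orientation: [-3.137, 0.114, -0.01]
wrist_force: [0.6, 0.5, 0.4]
gripper_width: 39.7
```

```bash
python3 mv.py 622.7 -104.5 113.5 -0.075
```

```text
rot [-0.0025 -0.0061  0.0025] d [1.2 0.5 0. ] | pos [ 621.5 -103.9  113.5] F [0.6 0.5 0.4] w 39.7 t 17.68 q [-0.21  0.24  1.79  0.    1.11  1.43]
```

{"fn": "step_arm", "kwargs": {
  "motion": "-0.003 -0.006 0.002 1 0.3 0 25; -0.003 -0.006 0.002 1 0.3 0 5; -0.003 -0.006 0.002 1 0.3 0 0; -0.003 -0.006 0.002 1 0.3 0 0; -0.003 -0.006 0.002 1 0.3 0 0",
  "grip_force": 80
}}

```text
time: 18.3
tool_pos: [622.8, -104.2, 113.8]
orientation: [3.139, -0.117, 0.001]
wrist_force: [0.9, 0.5, 1.5]
gripper_width: 14.7
```

```bash
python3 mv.py 480 191 330 -0.249; python3 - <<'E'
from fit import *
p,d=grab('side','side13')
a,b,c,e=90,190,190,290
cv2.imwrite(f'pics/side13z.png',cv2.resize(p[a:b,c:e,::-1],None,fx=6,fy=6,interpolation=cv2.INTER_CUBIC))
E
```

```text
rot [ 0.0003 -0.0008  0.1746] d [-164.2 -283.7 -216.5] | pos [ 622.8 -104.2  113.8] F [0.9 0.5 1.5] w 14.7 t 18.3 q [-0.21  0.24  1.79 -0.    1.11  1.44]
```

View pics/side13z.png

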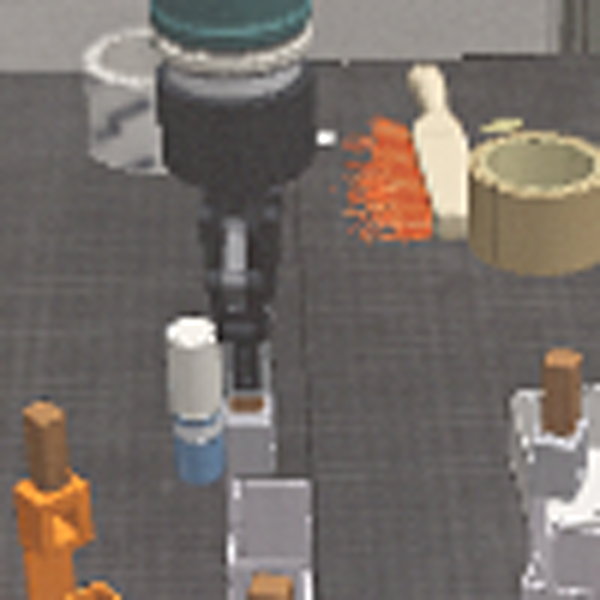

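{"fn": "step_arm", "kwargs": {
  "motion": "0 0 0 0 0 -10 0; 0 0 0 0 0 -50 0; 0 0 0 0 0 -105 0; 0 0 0 -10 0 -160 0; 0 0 0.05 -30 -30 -190 0"
}}

```text
time: 18.98
tool_pos: [596.0, -73.6, 308.0]
orientation: [3.133, -0.201, 0.009]
wrist_force: [1.5, 0.3, -1.8]
gripper_width: 14.9
```

```bash
python3 mv.py 474 194 305 -0.249
```

```text
rot [ 0.001  -0.006   0.1206] d [-155.3 -249.7    1.8] | pos [596.  -73.6 308. ] F [ 1.5  0.3 -1.8] w 14.9 t 18.98 q [-0.16  0.07  1.62 -0.    1.44  1.54]
```

{"fn": "step_arm", "kwargs": {
  "motion": "0 0 0.03 -30 -45 2 0; 0 0 0.06 -62 -95 2 0; 0 0 0.09 -95 -148 2 0; 0 0 0.12 -125 -200 2 0; 0 0 0.12 -150 -240 2 0"
}}

```text
time: 19.6
tool_pos: [476.5, 185.3, 305.2]
orientation: [3.116, -0.388, 0.009]
wrist_force: [-0.3, -0.4, -0.3]
gripper_width: 14.7
```

```bash
python3 mv.py 474 194 165 -0.249
```

```text
rot [ 0.0006 -0.0061  0.0011] d [ -5.4  -7.9 140.2] | pos [476.5 185.3 305.2] F [-0.3 -0.4 -0.3] w 14.7 t 19.6 q [ 0.33 -0.1   1.8  -0.    1.44  2.14]
```

{"fn": "step_arm", "kwargs": {
  "motion": "0 -0.006 0 -5.5 -8 40 0; 0 -0.006 0 -5.5 -8 90 0; 0 -0.006 0 -5.5 -8 130 0; 0 -0.006 0 -5.5 -8 146 0; 0 -0.006 0 -5.5 -8 148 0"
}}

```text
time: 20.23
tool_pos: [473.5, 193.8, 156.7]
orientation: [3.116, -0.388, -0.002]
wrist_force: [-0.5, -0.0, -0.4]
gripper_width: 14.7
```

{"fn": "step_arm", "kwargs": {
  "motion": "0 0 0 0 0 0 0; 0 0 0 0 0 0 0"
}}

```text
time: 20.48
tool_pos: [474.9, 194.2, 158.8]
orientation: [-3.117, 0.389, -0.003]
wrist_force: [0.5, -0.1, -1.2]
gripper_width: 14.7
```

```bash
cat > look.py <<'E'
import sys
from fit import *
from mv import rel
tag,name,dz=sys.argv[1],sys.argv[2],float(sys.argv[3])
rel(474,194,155,-.249)
p,d=grab('side','side'+tag)
a,b,c,e=130,250,190,330
cv2.imwrite(f'pics/side{tag}z.png',cv2.resize(p[a:b,c:e,::-1],None,fx=5,fy=5,interpolation=cv2.INTER_CUBIC))
o=robot.get_obs()
g=np.r_[o['tool_pos']+[0,0,dz],-.247]
h=fithook(pts('side','side'+tag))[0]; f=fit6(pts('side','side'+tag),name,g);v=f[0]
yb=h[0]+(v[0]-565)*np.tan(-.248); 
print(v.round(3),f[1:],h.round(3),'lat',v[1]-yb,'lat(171.8)',v[1]-171.8-(v[0]-565)*np.tan(-.248),'dz',v[2]-155.1)
E
python3 look.py 14 medium 3.2
```

```text
rot [-0.0003 -0.0016  0.0008] d [-0.9  0.4  3.8] | pos [474.9 194.2 158.8] F [ 0.5 -0.1 -1.2] w 14.7 t 20.48 q [ 0.34 -0.02  1.99 -0.    1.17  2.16]
[ 4.75164e+02  1.95073e+02  1.62440e+02 -2.53000e-01 -5.00000e-03
  7.00000e-03] (721, np.float64(0.7480413634056049), np.float64(367.2345286872017)) [171.281  -0.222 155.503] lat 1.0439750307083386 lat(171.8) 0.5254211857944 dz 7.340253661441153
```

View pics/side14z.png

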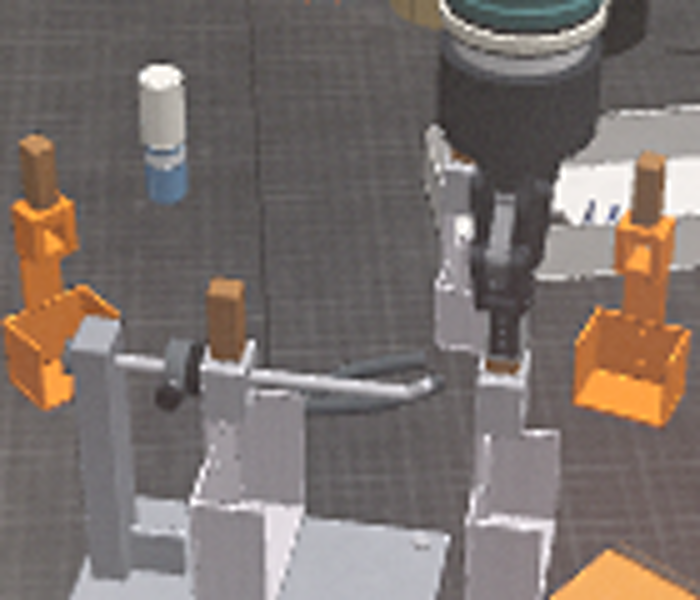

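{"fn": "step_arm", "kwargs": {
  "motion": "0 0 0 2 0.6 4 0; 0 0 0 6 0.6 4.3 0; 0 0 0 12 0.6 4.3 0; 0 0 0 18 0.6 4.3 0; 0 0 0 24 0.6 4.3 0"
}}

```text
time: 21.15
tool_pos: [498.4, 187.5, 154.2]
orientation: [3.117, -0.389, 0.002]
wrist_force: [0.8, -0.4, -1.3]
gripper_width: 14.5
```

{"fn": "step_arm", "kwargs": {
  "motion": "0 0 0 6 0 0 0; 0 0 0 12 0 0 0; 0 0 0 18 0 0 0; 0 0 0 24 0 0 0"
}}

```text
time: 21.65
tool_pos: [522.0, 181.5, 154.2]
orientation: [3.117, -0.389, 0.002]
wrist_force: [-0.1, 0.5, -1.4]
gripper_width: 14.8
```

```bash
python3 mv.py 545 175.9 152 -0.249
```

```text
rot [-0.0001 -0.0012  0.0007] d [23.7 -0.2  2.3] | pos [522.  181.5 154.2] F [-0.1  0.5 -1.4] w 14.8 t 21.65 q [ 0.29  0.06  1.91 -0.    1.16  2.11]
```

{"fn": "step_arm", "kwargs": {
  "motion": "0 0 0 10 0 0 0; 0 0 0 20 0 0 0; 0 0 0 28 0 2 0; 0 0 0 37 0 3 0; 0 0 0 45 0 3 0"
}}

```text
time: 22.28
tool_pos: [566.1, 170.3, 151.0]
orientation: [3.117, -0.389, 0.001]
wrist_force: [0.2, -0.0, -0.7]
gripper_width: 14.5
```

```bash
python3 look.py 15 medium 3.2
```

```text
rot [ 0.0001 -0.0008  0.0006] d [-95.1  -0.4  -4.1] | pos [566.1 170.3 151. ] F [ 0.2 -0.  -0.7] w 14.5 t 22.27 q [ 0.25  0.14  1.84 -0.    1.16  2.07]
[ 5.65224e+02  1.71518e+02  1.54876e+02 -2.73000e-01 -2.30000e-02
  5.00000e-03] (833, np.float64(0.9216881032667956), np.float64(1427.7410254511171)) [174.46   -0.204 158.146] lat -2.886136438484243 lat(171.8) -0.22575691770013123 dz -0.22397309606418503
```

View pics/side15z.png

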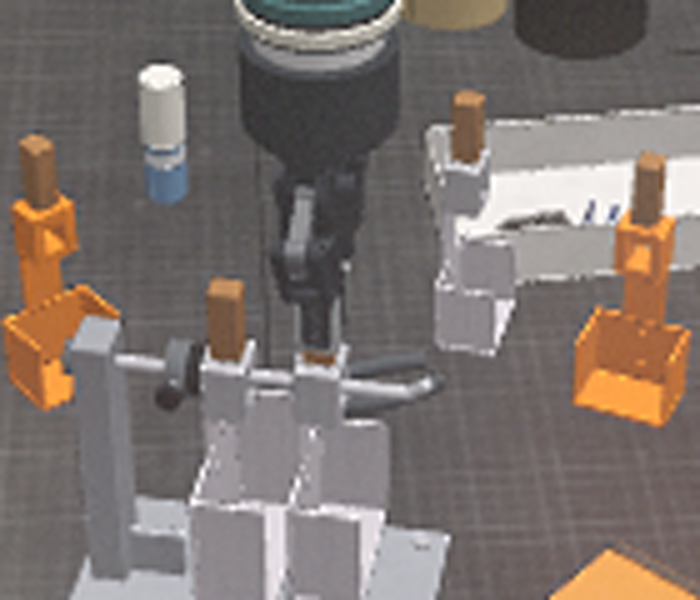

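{"fn": "step_arm", "kwargs": {
  "motion": "0 0 0 4 0 0 0; 0 0 0 8 0 0 0; 0 0 0 12 0 0 0; 0 0 0 15 0 0 0; 0 0 0 17 0 0 0"
}}

```text
time: 22.95
tool_pos: [583.8, 165.9, 151.3]
orientation: [3.117, -0.389, 0.003]
wrist_force: [1.2, -0.5, -1.9]
gripper_width: 14.9
```

{"fn": "step_arm", "kwargs": {
  "motion": "0 0 0 1.2 0 0 0; 0 0 0 2.4 0 0 0; 0 0 0 3.6 0 0 0; 0 0 0 4.8 0 0 0; 0 0 0 6 0 0 0"
}}

```text
time: 23.58
tool_pos: [589.6, 164.4, 151.3]
orientation: [3.117, -0.389, 0.003]
wrist_force: [-0.8, 1.0, -1.1]
gripper_width: 14.7
```

{"fn": "step_arm", "kwargs": {
  "motion": "0 0 0 1 0 0 0; 0 0 0 2 0 0 0; 0 0 0 3 0 0 0; 0 0 0 4 0 0 0"
}}

```text
time: 24.08
tool_pos: [591.9, 163.8, 151.2]
orientation: [3.117, -0.39, -0.002]
wrist_force: [-6.8, 0.4, 3.1]
gripper_width: 14.7
```

{"fn": "step_arm", "kwargs": {
  "motion": "0 0 0 1 0 0 0; 0 0 0 1.6 0 0 0; 0 0 0 1.6 0 0 0; 0 0 0 1.6 0 0 0"
}}

```text
time: 24.58
tool_pos: [592.1, 163.8, 151.1]
orientation: [3.117, -0.389, -0.006]
wrist_force: [-6.9, 0.9, 2.7]
gripper_width: 15.3
```

{"fn": "step_arm", "kwargs": {
  "motion": "0 0 0 1.5 0 0 0; 0 0 0 2.2 0 0 0; 0 0 0 2.2 0 0 0; 0 0 0 2.2 0 0 0"
}}

```text
time: 25.08
tool_pos: [592.4, 163.6, 150.9]
orientation: [3.117, -0.389, -0.012]
wrist_force: [-7.1, 2.5, 3.2]
gripper_width: 14.8
```

{"fn": "step_arm", "kwargs": {
  "motion": "0 0 0 0 0 2 0; 0 0 0 -1 0 3.5 0; 0 0 0 -1 0 4 0; 0 0 0 -2 0 4.5 0; 0 0 0 -2 0 4.5 0"
}}

```text
time: 25.7
tool_pos: [591.0, 164.1, 146.8]
orientation: [-3.117, 0.389, 0.01]
wrist_force: [-1.6, 0.9, 0.5]
gripper_width: 14.7
```

{"fn": "step_arm", "kwargs": {
  "motion": "0 0 0 -1 0 0 10; 0 0 0 -1.5 0 0 25; 0 0 0 -1.5 0 0 40; 0 0 0 -1.5 0 0 50"
}}

```text
time: 26.2
tool_pos: [589.7, 164.4, 146.9]
orientation: [-3.117, 0.389, 0.01]
wrist_force: [0.1, -0.6, 0.5]
gripper_width: 50.1
```

```bash
python3 look.py 16 medium -0.2
```

```text
rot [0.0006 0.0061 0.0005] d [-119.5   -0.2   -7.4] | pos [589.7 164.4 146.9] F [ 0.1 -0.6  0.5] w 50.1 t 26.2 q [0.23 0.19 1.79 0.   1.17 2.05]
[ 5.90481e+02  1.65241e+02  1.50285e+02 -2.47000e-01 -1.00000e-02
  2.40000e-02] (846, np.float64(1.1269602929914644), np.float64(2294.046559815482)) [ 1.74965e+02 -1.52000e-01  1.59035e+02] lat -3.271679495018617 lat(171.8) -0.10677817015597313 dz -4.815213754875231
```

View pics/side16z.png

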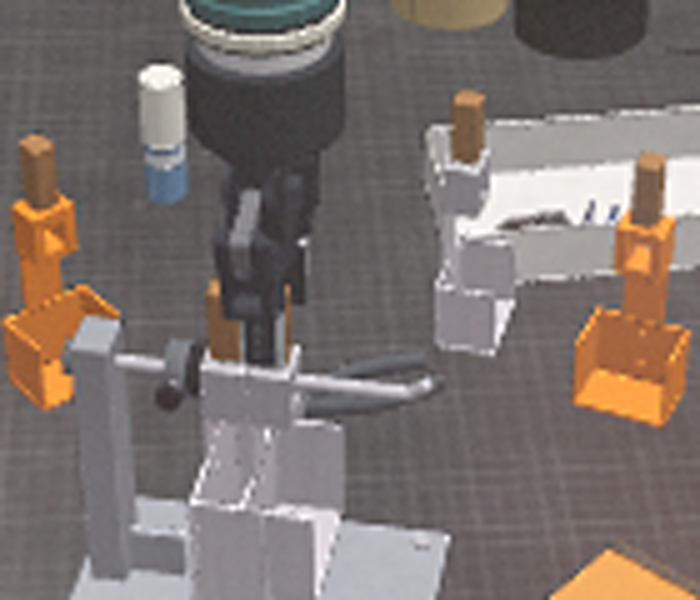

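{"fn": "step_arm", "kwargs": {
  "motion": "0 -0.006 0 0 0 -40 70; 0 -0.006 0 -3 0 -100 85; 0 -0.006 0.04 -20 40 -105 85; 0 -0.006 0.08 -38 88 -105 85; 0 -0.006 0.116 -50 140 -105 85"
}}

```text
time: 26.88
tool_pos: [506.8, 40.1, 252.7]
orientation: [-3.089, 0.569, 0.017]
wrist_force: [0.3, -1.0, -0.1]
gripper_width: 85.1
```

```bash
python3 mv.py 464.3 -84.5 180 -0.365
```

```text
rot [0.0015 0.0109 0.0007] d [  5.5 131.5  72.9] | pos [506.8  40.1 252.7] F [ 0.3 -1.  -0.1] w 85.1 t 26.88 q [ 0.03 -0.08  1.87  0.    1.36  1.96]
```

{"fn": "step_arm", "kwargs": {
  "motion": "0.001 0.011 0 3 55 20 85; 0.001 0.011 0 5.5 110 50 85; 0.001 0.011 0 5.5 131.5 73 85; 0.001 0.011 0 5.5 131.5 73 85; 0.001 0.011 0 5.5 131.5 73 85"
}}

```text
time: 27.5
tool_pos: [465.1, -84.2, 180.8]
orientation: [3.089, -0.569, 0.002]
wrist_force: [0.1, 0.4, 0.1]
gripper_width: 84.9
```

```bash
python3 mv.py 464.3 -84.5 105 -0.365
```

```text
rot [-0.0002 -0.0015  0.0005] d [-0.8  0.6 75.8] | pos [465.1 -84.2 180.8] F [0.1 0.4 0.1] w 84.9 t 27.5 q [-0.23 -0.12  2.04 -0.    1.22  1.7 ]
```

{"fn": "step_arm", "kwargs": {
  "motion": "0 0 0 -0.8 0.6 30 75; 0 0 0 -0.8 0.6 60 65; 0 0 0 -0.8 0.6 72 60; 0 0 0 -0.8 0.6 75.5 50; 0 0 0 -0.8 0.6 75.5 45"
}}

```text
time: 28.12
tool_pos: [465.3, -84.4, 106.3]
orientation: [3.09, -0.568, 0.005]
wrist_force: [0.4, -0.1, -0.1]
gripper_width: 45.0
```

```bash
python3 mv.py 464.3 -84.5 105 -0.365; python3 - <<'E'
from fit import *
p,d=grab('side','side17')
a,b,c,e=100,210,240,350
cv2.imwrite(f'pics/side17z.png',cv2.resize(p[a:b,c:e,::-1],None,fx=5.4,fy=5.4,interpolation=cv2.INTER_CUBIC))
E
```

```text
rot [-0.0005 -0.0031  0.0011] d [-0.9  0.5  1.3] | pos [465.3 -84.4 106.3] F [ 0.4 -0.1 -0.1] w 45.0 t 28.12 q [-0.23 -0.05  2.12  0.    1.07  1.7 ]
```

View pics/side17z.png

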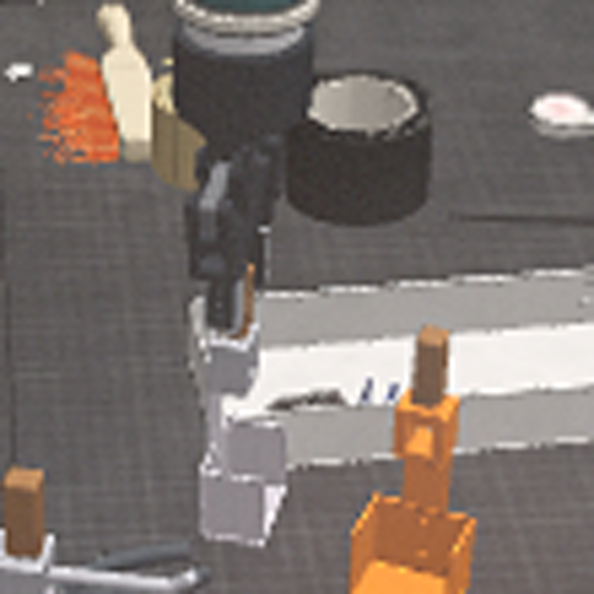

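Straddling the grip; close.

{"fn": "step_arm", "kwargs": {
  "motion": "0 -0.003 0 -1.2 0 0 25; 0 -0.003 0 -1.2 0 0 5; 0 -0.003 0 -1.2 0 0 0; 0 -0.003 0 -1.2 0 0 0; 0 -0.003 0 -1.2 0 0 0",
  "grip_force": 80
}}

```text
time: 28.8
tool_pos: [465.6, -84.3, 107.8]
orientation: [-3.089, 0.569, -0.005]
wrist_force: [0.2, 0.4, 5.2]
gripper_width: 14.3
```

```bash
python3 mv.py 464.3 -84.5 105 -0.365; python3 - <<'E'
from fit import *
p,d=grab('side','side18')
a,b,c,e=130,190,260,320
cv2.imwrite(f'pics/side18z.png',cv2.resize(p[a:b,c:e,::-1],None,fx=9,fy=9,interpolation=cv2.INTER_CUBIC))
E
```

```text
rot [-0.0011 -0.0032  0.0008] d [-1.1  0.6  2.8] | pos [465.6 -84.3 107.8] F [0.2 0.4 5.2] w 14.3 t 28.8 q [-0.23 -0.05  2.12  0.    1.07  1.7 ]
```

View pics/side18z.png

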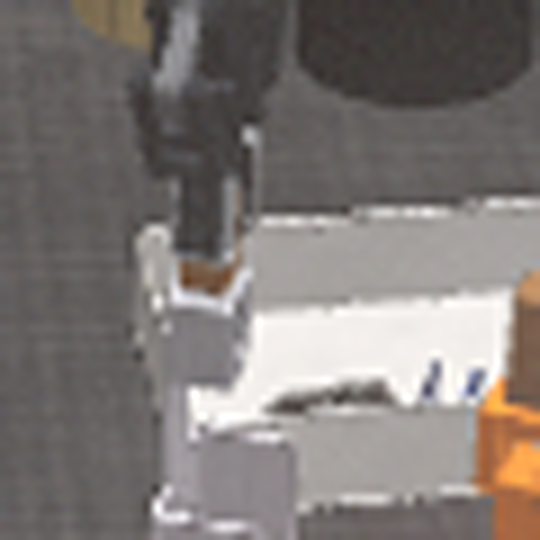

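{"fn": "step_arm", "kwargs": {
  "motion": "0 0 0 0 0 -10 0; 0 0 0 0 0 -50 0; 0 0 0 0 0 -105 0; 0 0 0 0 0 -160 0; 0 0 -0.04 0 -20 -185 0"
}}

```text
time: 29.48
tool_pos: [473.0, -66.6, 297.0]
orientation: [3.1, -0.508, 0.013]
wrist_force: [1.4, 0.1, -2.0]
gripper_width: 14.4
```

```bash
python3 mv.py 472 194.5 292 -0.249
```

```text
rot [-0.0006 -0.0083 -0.0762] d [ -84.4 -247.1    4.5] | pos [473.  -66.6 297. ] F [ 1.4  0.1 -2. ] w 14.4 t 29.48 q [-0.19 -0.17  1.87 -0.    1.43  1.7 ]
```

{"fn": "step_arm", "kwargs": {
  "motion": "0 -0.008 -0.03 -15 -45 4 0; 0 -0.008 -0.06 -34 -100 4 0; 0 -0.008 -0.076 -53 -155 4 0; 0 -0.008 -0.076 -72 -210 4 0; 0 -0.008 -0.076 -84.5 -247 4 0"
}}

```text
time: 30.1
tool_pos: [470.9, 196.6, 292.2]
orientation: [-3.117, 0.388, 0.001]
wrist_force: [0.4, 0.3, -1.0]
gripper_width: 14.6
```

```bash
python3 mv.py 472 194.5 160 -0.249
```

```text
rot [-0.0002  0.0007  0.0014] d [  1.7   1.8 132.2] | pos [470.9 196.6 292.2] F [ 0.4  0.3 -1. ] w 14.6 t 30.1 q [ 0.35 -0.1   1.82  0.    1.42  2.16]
```

{"fn": "step_arm", "kwargs": {
  "motion": "0 0 0 1.7 1.8 40 0; 0 0 0 1.7 1.8 85 0; 0 0 0 1.7 1.8 120 0; 0 0 0 1.7 1.8 132 0; 0 0 0 1.7 1.8 132 0"
}}

```text
time: 30.72
tool_pos: [471.5, 194.2, 159.8]
orientation: [3.117, -0.388, -0.003]
wrist_force: [0.2, -0.3, -0.4]
gripper_width: 14.6
```

{"fn": "step_arm", "kwargs": {
  "motion": "0 0 0 0 0 0 0; 0 0 0 0 0 0 0"
}}

```text
time: 30.98
tool_pos: [472.7, 194.6, 161.7]
orientation: [-3.117, 0.388, -0.001]
wrist_force: [-0.2, -0.4, -2.4]
gripper_width: 14.5
```

```bash
python3 look.py 19 small 1.2
```

```text
rot [-0.0009 -0.0004  0.0012] d [1.4 0.2 6.7] | pos [472.7 194.6 161.7] F [-0.2 -0.4 -2.4] w 14.5 t 30.98 q [ 0.34 -0.02  1.99  0.    1.18  2.16]
[ 4.71377e+02  1.95396e+02  1.63520e+02 -2.53000e-01 -3.00000e-03
  1.50000e-02] (582, np.float64(0.8180730350902738), np.float64(343.622929991468)) [174.661  -0.194 159.739] lat -2.9719673152987696 lat(171.8) -0.11086071909468487 dz 8.419827736561189
```

View pics/side19z.png

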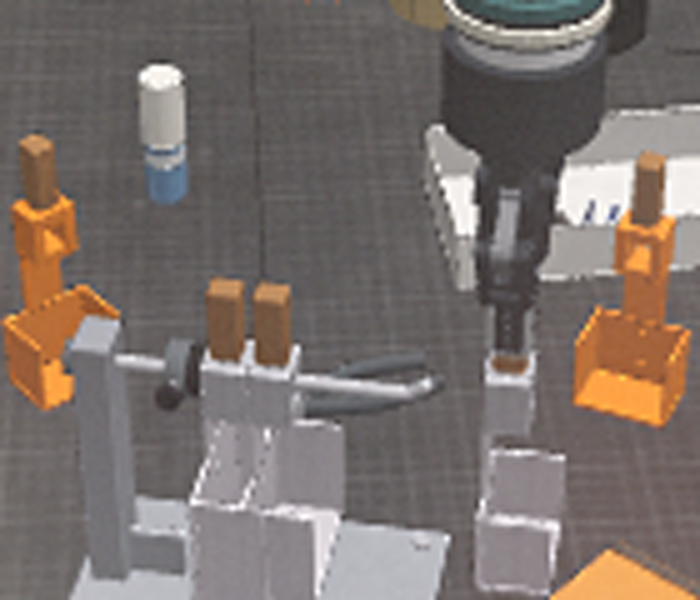

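{"fn": "step_arm", "kwargs": {
  "motion": "0 0 0 2 0.2 4 0; 0 0 0 7 0.2 5 0; 0 0 0 13 0.2 5 0; 0 0 0 20 0.2 5 0; 0 0 0 26 0.2 5 0"
}}

```text
time: 31.65
tool_pos: [498.3, 187.8, 156.4]
orientation: [-3.117, 0.388, -0.0]
wrist_force: [0.2, 0.3, -1.5]
gripper_width: 14.6
```

{"fn": "step_arm", "kwargs": {
  "motion": "0 0 0 6 0 0 0; 0 0 0 12 0 0 0; 0 0 0 18 0 0 0; 0 0 0 24 0 0 0"
}}

```text
time: 32.15
tool_pos: [522.0, 181.8, 156.4]
orientation: [-3.117, 0.388, -0.0]
wrist_force: [0.0, -0.3, -1.3]
gripper_width: 14.8
```

```bash
python3 mv.py 545 175.9 153 -0.249
```

```text
rot [-0.0007 -0.0002  0.001 ] d [23.8  0.1  3.5] | pos [522.  181.8 156.4] F [ 0.  -0.3 -1.3] w 14.8 t 32.15 q [0.29 0.06 1.91 0.   1.17 2.11]
```

{"fn": "step_arm", "kwargs": {
  "motion": "0 0 0 9 0 0 0; 0 0 0 18 0 0 0; 0 0 0 26 0 2 0; 0 0 0 32 0 3 0; 0 0 0 37 0 3 0"
}}

```text
time: 32.78
tool_pos: [558.0, 172.6, 153.1]
orientation: [-3.117, 0.389, 0.0]
wrist_force: [-0.6, 0.4, -1.7]
gripper_width: 14.4
```

```bash
python3 look.py 20 small 1.2
```

```text
rot [-0.0004  0.0003  0.0009] d [-86.7  -0.2  -1.8] | pos [558.  172.6 153.1] F [-0.6  0.4 -1.7] w 14.4 t 32.77 q [0.26 0.12 1.85 0.   1.17 2.08]
[ 5.58059e+02  1.73478e+02  1.53426e+02 -2.23000e-01 -4.00000e-03
  1.90000e-02] (738, np.float64(1.1304267554819702), np.float64(2540.2044602556125)) [174.84   -0.18  160.159] lat -3.1195925583106145 lat(171.8) -0.0797826638835144 dz -1.6737846803043794
```

View pics/side20z.png

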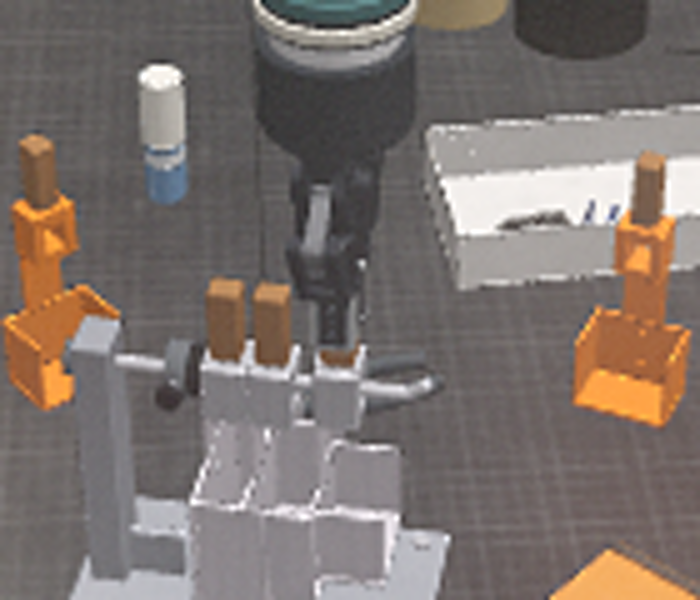

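{"fn": "step_arm", "kwargs": {
  "motion": "0 0 0 2 0 0 0; 0 0 0 4 0 0 0; 0 0 0 5.5 0 0 0; 0 0 0 6.5 0 0 0; 0 0 0 7.5 0 0 0"
}}

```text
time: 33.45
tool_pos: [565.9, 170.7, 153.3]
orientation: [-3.117, 0.389, -0.001]
wrist_force: [-0.1, 1.0, -0.5]
gripper_width: 14.8
```

{"fn": "step_arm", "kwargs": {
  "motion": "0 0 0 1 0 0 0; 0 0 0 2 0 0 0; 0 0 0 3 0 0 0; 0 0 0 4 0 0 0"
}}

```text
time: 33.95
tool_pos: [568.9, 169.8, 153.1]
orientation: [-3.117, 0.389, 0.002]
wrist_force: [-4.0, -0.2, 0.7]
gripper_width: 14.4
```

{"fn": "step_arm", "kwargs": {
  "motion": "0 0 0 1 0 0 0; 0 0 0 2 0 0 0; 0 0 0 2.5 0 0 0; 0 0 0 2.5 0 0 0"
}}

```text
time: 34.45
tool_pos: [569.9, 169.4, 153.0]
orientation: [-3.117, 0.389, 0.007]
wrist_force: [-5.6, 1.3, 2.0]
gripper_width: 14.5
```

```bash
python3 mv.py 545 175.9 153 -0.249; python3 mv.py 545 175.9 153 -0.249
```

```text
rot [0.0002 0.0045 0.0007] d [-25.8  -0.1   0.1] | pos [569.9 169.4 153. ] F [-5.6  1.3  2. ] w 14.5 t 34.45 q [0.25 0.15 1.82 0.   1.17 2.06]
rot [0.0002 0.0045 0.0007] d [-25.8  -0.1   0.1] | pos [569.9 169.4 153. ] F [-5.6  1.3  2. ] w 14.5 t 34.45 q [0.25 0.15 1.82 0.   1.17 2.06]
```

{"fn": "step_arm", "kwargs": {
  "motion": "0 0 0 1.2 0 0 0; 0 0 0 2 0 0 0; 0 0 0 2.6 0 0 0; 0 0 0 2.6 0 0 0; 0 0 0 2.6 0 0 0"
}}

```text
time: 35.08
tool_pos: [570.4, 169.3, 152.7]
orientation: [-3.117, 0.389, 0.014]
wrist_force: [-7.9, 2.1, 3.5]
gripper_width: 14.3
```

{"fn": "step_arm", "kwargs": {
  "motion": "0 0 0 0.5 0 2 0; 0 0 0 0.5 0 3.5 0; 0 0 0 0 0 4.2 0; 0 0 0 0 0 4.2 0"
}}

```text
time: 35.58
tool_pos: [570.0, 169.4, 148.8]
orientation: [-3.117, 0.389, 0.015]
wrist_force: [-5.6, 0.4, 2.7]
gripper_width: 14.4
```

{"fn": "step_arm", "kwargs": {
  "motion": "0 0 0 0 0 0 8; 0 0 0 0 0 0 20; 0 0 0 0 0 0 35; 0 0 0 0 0 0 50"
}}

```text
time: 36.08
tool_pos: [570.7, 169.3, 149.1]
orientation: [-3.117, 0.389, 0.013]
wrist_force: [-0.5, -0.2, -0.4]
gripper_width: 49.5
```

{"fn": "step_arm", "kwargs": {
  "motion": "0 0.005 0 0 0 -20 60; 0 0.005 0 0 0 -60 70; 0 0.005 0 0 0 -110 70; 0 0.005 0 -40 20 -110 70; 0 0.005 0 -95 40 -110 70"
}}

```text
time: 36.7
tool_pos: [470.6, 153.7, 262.8]
orientation: [-3.116, 0.39, -0.002]
wrist_force: [-0.7, 0.2, 0.5]
gripper_width: 70.3
```

```bash
python3 look.py 21 small 1.2; python3 -c "
from h import *
q,d=grab('top','top21');q=q[120:220,170:290]
cv2.imwrite('pics/top21z.png',cv2.resize(q[:,:,::-1],None,fx=6,fy=6,interpolation=cv2.INTER_CUBIC))"
```

```text
rot [-0.0016 -0.0011 -0.0002] d [ -6.7 -39.7 107.8] | pos [470.6 153.7 262.8] F [-0.7  0.2  0.5] w 70.3 t 36.7 q [ 0.26 -0.12  1.89  0.    1.37  2.08]
[ 4.61154e+02  1.52455e+02  2.61531e+02 -2.47000e-01  0.00000e+00
  0.00000e+00] (0, np.float64(nan), np.float64(0.0)) [ 1.76027e+02 -1.67000e-01  1.60958e+02] lat -49.867452189213935 lat(171.8) -45.64004675066553 dz 106.43062819586461
  return _methods._mean(a, axis=axis, dtype=dtype,
  ret = ret.dtype.type(ret / rcount)
```

View pics/side21z.png

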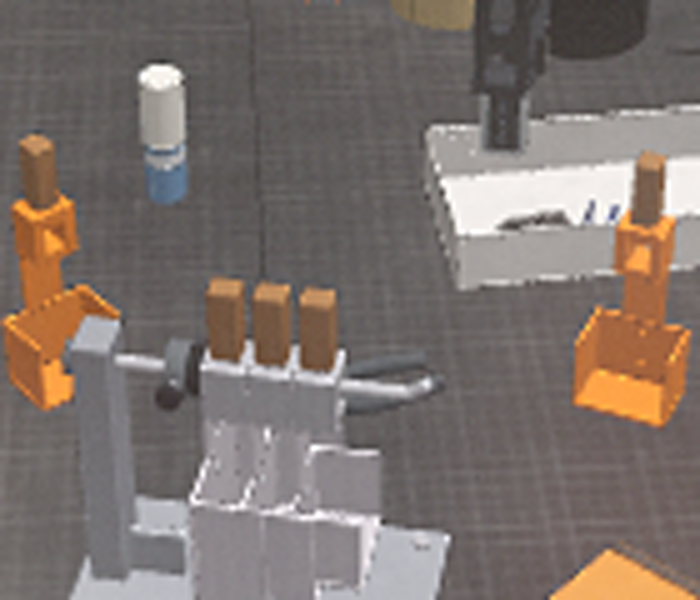

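View pics/top21z.png

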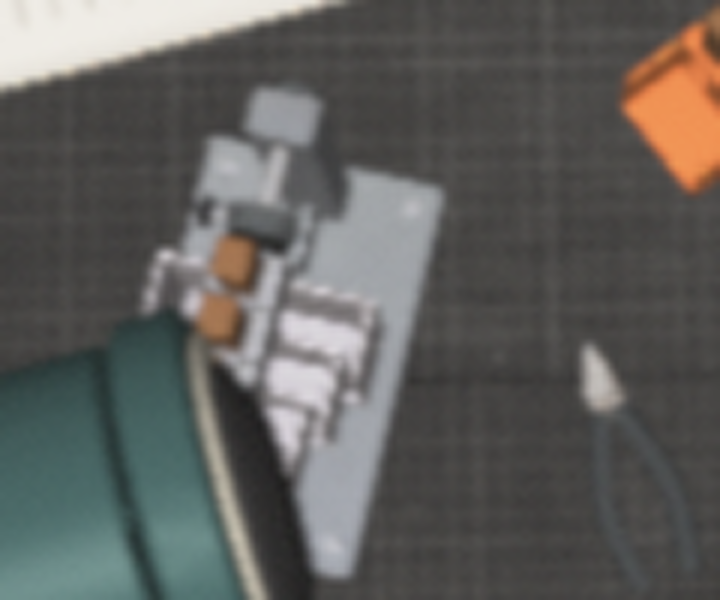

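{"fn": "step_arm", "kwargs": {
  "motion": "0 0 0 -20 50 -20 70; 0 0 0 -20 110 -20 70; 0 0 0 -20 170 -20 70; 0 0 0 -20 170 -20 70; 0 0 0 -20 170 -20 70"
}}

```text
time: 37.42
tool_pos: [404.5, -7.0, 282.0]
orientation: [-3.117, 0.39, 0.004]
wrist_force: [0.0, -0.6, 0.5]
gripper_width: 70.1
```

```bash
python3 - <<'E'
from fit import *
grab('side','side22');grab('top','top22')
for n in('side','top'):
    p=pts(n,n+'22');d=np.array([np.cos(-.248),np.sin(-.248)])
    o=np.array([515,182 if n=='top' else 184.5])
    s=(p[:,:2]-o)@d; l=(p[:,:2]-o)@np.array([-d[1],d[0]])
    k=(abs(l)<15)&(p[:,2]>172)&(p[:,2]<220)&(s>30)&(s<140); ss=s[k]
    h,e=np.histogram(ss,np.arange(30,140,2));print(n,[(int(a),int(b)) for a,b in zip(e,h) if b])
# per-pan fits from the combined clouds with hanging guess
  
for n in('side','top'):
  q=pts(n,n+'22')
  for nm,x,y in(('large',613.5,158.5),('medium',590.3,164.5),('small',567,170.3)):
    W,H,E=PANS[nm];bx=[b for b in boxes(W,H,E)[5:]]
    g=np.array([x,y,150.]);R=Ro.from_euler('z',-.248)
    L=R.inv().apply(q-g);Q=q[(abs(L[:,0])<13)&(abs(L[:,1])<20)&(L[:,2]>20)&(L[:,2]<66)]
    r=least_squares(lambda v:sdf(Ro.from_euler('z',v[3]).inv().apply(Q-v[:3])+np.array([8,0,E]),bx[1:]),np.r_[g,-.248],loss='soft_l1',x_scale=[1,1,1,.02])
    v=r.x;print(n,nm,v.round(2),len(Q),'s',((v[:2]-[515,182])@d).round(2))
E
```

```text
side [(44, 9), (46, 13), (48, 11), (50, 13), (52, 14), (54, 11), (56, 10), (58, 12), (60, 13), (62, 2), (68, 13), (70, 16), (72, 14), (74, 9), (76, 12), (78, 13), (80, 13), (82, 12), (84, 8), (86, 6), (92, 14), (94, 15), (96, 14), (98, 11), (100, 12), (102, 8), (104, 15), (106, 12), (108, 6), (110, 8)]
top [(46, 15), (48, 7), (50, 6), (52, 8), (54, 8), (56, 7), (58, 8), (60, 7), (62, 7), (66, 1), (68, 1), (70, 13), (72, 8), (74, 8), (76, 6), (78, 8), (80, 8), (82, 8), (84, 5), (86, 4), (88, 1), (92, 1), (94, 15), (96, 9), (98, 5), (100, 9), (102, 8), (104, 7), (106, 8), (108, 4), (110, 5), (112, 1), (120, 1), (122, 1), (124, 2), (132, 1)]
side large [ 6.1371e+02  1.5832e+02  1.4880e+02 -2.7000e-01] 120 s 101.51
side medium [ 5.9064e+02  1.6435e+02  1.4896e+02 -2.9000e-01] 118 s 77.66
side small [ 5.6761e+02  1.7040e+02  1.4877e+02 -2.6000e-01] 114 s 53.85
top large [ 6.1498e+02  1.5590e+02  1.4965e+02 -3.3000e-01] 78 s 103.33
top medium [ 5.9158e+02  1.6192e+02  1.4985e+02 -2.2000e-01] 73 s 79.16
top small [ 5.6881e+02  1.6825e+02  1.5017e+02 -2.1000e-01] 74 s 55.54
```

View pics/top22.png

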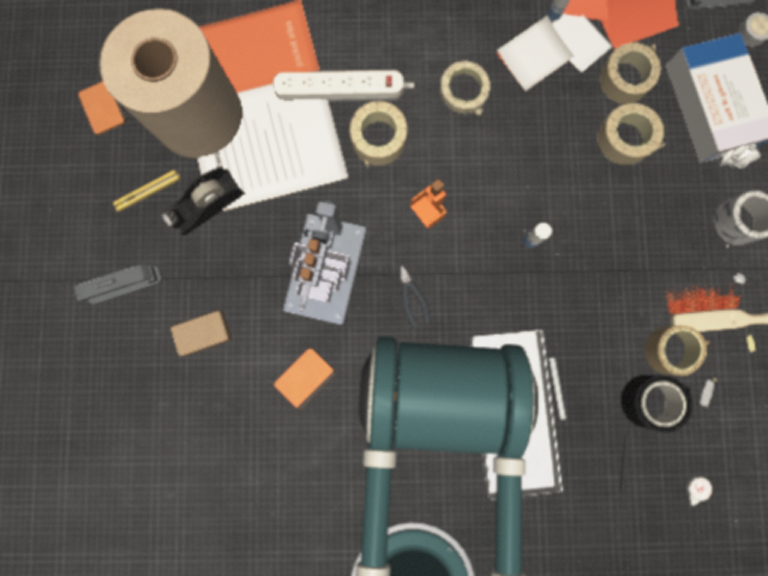

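View pics/side22.png

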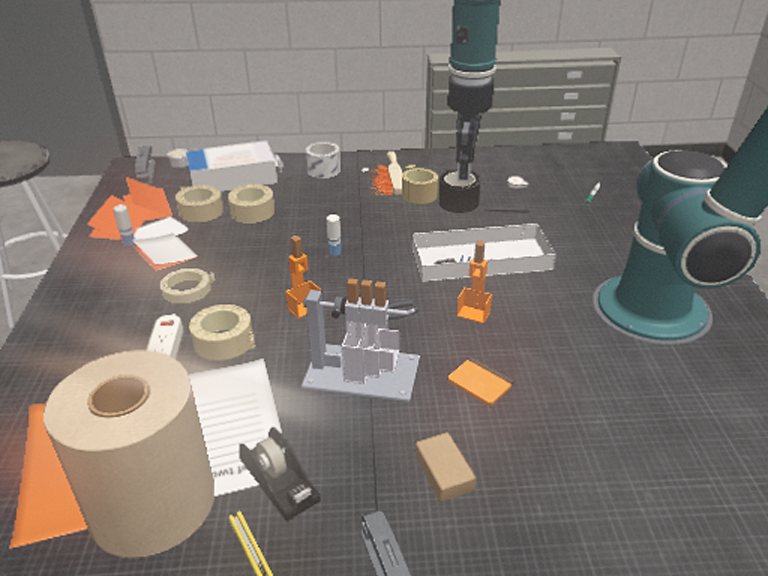

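Spacing is 23.6–24.2 mm, so the blocks touch. The pans are nested and free, and the bystanders have not moved. Handing in.

```bash
python3 -c "
from plant import robot
o=robot.get_obs();print(o['time'],abs(o['dq']).max(),o['wrist_force'])
print(robot.hand_in())"
```

```text
37.525 0.015516236043000934 [-0.94121319  0.42681687  0.420395  ]
the job is handed in; nothing more can be done
None
```

All three pans are on the hook in the order large, medium, small. Their open sides face the tip, they nest, and the gripper has let go of all of them. I handed in at 37.5 s of the 72 s allowed.

- **Buffer:** I pushed each pan home slowly until the force along the bar read about 7.2 N (large), 7.5 N (medium) and 8.2 N (small). At 3 N per mm that is about 2.4 to 2.7 mm of give, well under the 22 N limit. I took no force readings within a move, only at the end of each.
- **Final position:** The eyes are 23.6 to 24.2 mm apart, against 24 mm for touching blocks. Eye heights came out near 149 to 150 mm, which matches a pan hanging on the bar. In the last pictures the snips, cork block, glue stick, squeegee and orange look-alikes look unmoved.
- **What disagreed:**
  - The real fingertips sat about 30 mm higher than the reported TCP, so my first grasp only touched the top of the large pan's grip. I took it again lower down.
  - I also took the medium pan's grip a second time to centre it.
  - The two cameras differed by up to about 4 mm in y, so I aligned each pan to the bar within the side camera alone.
  - The automatic bar fit became unreliable once pans hid the bar, so I used the earlier fit from then on.

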